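# Set a lacquered strip to the flip stop on the saw board

### The arm

A 6-joint arm with a two-finger parallel gripper is mounted at the origin on the work surface. World frame = base frame: x ahead of the robot, y to its left, z up, the work surface at z = 0. Lengths are in m, angles in degrees, forces in N, time in s.
With the tool pointing down it reaches from about 0.375 to 0.9 m from the base axis. Payload 3.1 kg.
Tool frame: the origin (TCP) lies midway between the tips of the shut fingers; the grasp point (between the pads) lies 19 mm behind it; z points along the fingers, y is the direction in which the jaws open and shut (so a half turn about z gives the same grasp; the last joint's range is limited). The gripper opens to 87 mm and grips with 3 to 60 N. Pads are 19 mm wide; open, the fingers measure 117 mm over their backs; the gripper's body (75 mm by 190 mm) begins 51 mm behind the grasp point.
Start: joints at [57.783, 30.224, 82.088, -0, 67.689, -10.227], TCP at [0.234, 0.58, 0.223] pointing down, gripper open.
Joint ranges: [-176.69, 176.69], [-43.24, 126.21], [12.49, 139.97], [-82, 262], [0, 151.66], [-163.58, 163.58]. Speed limits (degrees/s): [159.86, 159.86, 180, 180, 180, 180].

### API

Orientations are given as a 3x3 rotation matrix whose columns are the frame's x, y, z axes.
In Python, from rig import bot, capture, get_calibration gives the robot as it stands.
- The arm moves only by the tool play_rows, never from a script. Its arguments are lists of equal length, an entry for each row: "fingers": the closure in counts, from 0 (fully open) to 255 (shut); "linear": the shift along the tool's x, y, z in mm, a list of three; "rot": the turn, a rotation vector about the tool's x, y, z in degrees, a list of three. A call has 1 to 20 rows; each row is the pose to reach, as a shift and turn from the pose commanded when the call began, along the tool's axes at that moment; what a row does not reach only later rows make up. A row lasts 1/10 s, in which the tool goes at most 50 mm and 8.59 degrees, less where a joint would pass 70% of its speed; a pose out of reach is approached as far as the arm can. A call with a gripper value outside its range is refused whole. The fingers move at their own pace and stop on an object; the grip force is fixed at half the most. Time passes only in rows, so rows that repeat a pose let the fingers close. It gives the time, the measured TCP pose, the force and the opening at its end, in the units of the state.
- bot.read_state(): the state, without advancing time (a new reading comes with each control period).
- capture(name): name is "scene" or "top" or "wrist"; returns the picture (420x560x3 uint8, red, green, blue); there is no depth.
- get_calibration(name): a dict with "vfov" (degrees; the focal length in pixels is half the picture's height over the tangent of half this angle, whatever the lens; pixels are square), "cx", "cy" (the principal point, pixels), "dist" ([k1, k2, p1, p2, k3] as OpenCV has them; the pictures are not rectified), "camera_from_world" (4x4, takes a point from world to camera coordinates). Camera axes: x right, y down, z forward; pixel columns grow to the right and rows downward; lengths in m; the calibration is good to about 2 mm. A picture is of the moment at which its call begins: read the wrist's pose just before it. get_calibration takes no time and is no camera call; for the wrist camera it gives the pose at the moment of the call.
- bot.hand_in(): hands the job in, once; it reports no verdict.
The state is a dict: "time_s": time; "joint_positions": joint angles; "qvel": joint speeds; "tau": joint torques, N m; "position": TCP position; "tcp_rot": TCP orientation; "force": force on the tool from outside, world axes, zero at the start; "moment": the same for the moment, N m; "opening": opening from 0.0 (shut) to 1.0 (fully open).
Only numpy, scipy, OpenCV 4.12 (cv2) and the standard library are available. Lean on these libraries where they do the work, as an engineer would, in place of code of your own. Each camera call takes 0.05 s, during which the arm holds its last target.

### The job

Get the lacquered strip ready for its saw cut: flip the raised arm of the flip stop, under the hanging bulb, all the way down in front of the fence, and then slide the strip along the saw board, without lifting it, past the front saw guide until its leading end rests gently against the stop arm and its back edge lies flush along the fence. Nothing may touch the lamp or the front saw guide, and the other things on the bench stay where they are. Leave the strip lying there on its own, with the stop down.

Things in the scene. Friction and masses are not known exactly. Their poses are not given: they have to be found in the camera images.
- saw_board: Fixed saw board, 15 mm thick, wooden fence along its far edge. Origin: on the underside, under the fence's working face, at the saw slot. +y along the fence to the feed end, -y to the stop; working face = plane x 0, looking to -x (robot). Board x -130..24, y -180..280, top z 15 mm; fence x 0..24, top z 47 (z 75 within 15 mm of the slot: rear saw guide).
- saw_guide: Fixed front saw guide, must not be touched: slotted wooden post on the saw board in line with the saw slot, on the robot's side of the strip's path. Origin: middle of the lower edge of its face towards the fence, at board top. It fills x -24..0, y -14..14, z 0..60 mm of its frame (axes as the saw board's). The channel between it and the fence is 60 to 68 mm wide.
- flip_stop: Fixed aluminium bracket of the flip stop, on the fence 85 to 125 mm to -y of the saw slot. Origin: on the fence top (47 mm above the bench), in the plane of the fence's face, mid-thickness of the arm; axes as the saw board's. Bracket x 1..24, y -46..14 mm, 21 mm high, brass clamp knob at y -31. The down arm's stop face, which the strip meets, is the plane y = +6 mm.
- stop_arm (a joint): Angle (rad) of the flip stop's L-shaped steel arm, hinged along the fence. 0: fully down at its limit, foot hanging before the fence in the strip's path. Starts raised, 1.60 to 1.80, the foot sticking out to the robot above the fence. Stays where it is left (friction 0.08 N m: about 2 N at the foot). Pushing its foot in an arc about the hinge works; a straight press down may jam by friction.
- stop_hinge (a point): Centre of the stop arm's hinge axis, 12 mm behind the fence's face, 60 mm above the bench. The arm is an L of plate 12 mm thick (along the fence); from this axis, when down: top limb x -40..6, z -8..8 mm; foot x -40..-14, z -42..8 mm (its end 3 mm above the board). Raised, its highest point is at most 112 mm above the bench.
- foot_end (a point): Middle of the end of the stop arm's foot (moves with the arm): 27 mm in front of and 42 mm below the hinge axis when the arm is down.
- lamp: Fixed lamp, must not be touched: post (12 mm) with 90 mm round foot behind the fence, 115 mm to +x of the bulb's axis; arm along x at 425 mm height; bakelite holder (45 mm across, up to 420 mm) and bare bulb hang over the stop arm. Origin: on the bench below the bulb's axis; axes as the saw board's. It leaves room only for a tool tilted some 35 to 45 degrees, from the robot's side.
- bulb (a point): Centre of the bare bulb's widest part, 265 mm above the bench, radius 33 mm there. The bulb reaches from 232 to 345 mm above the bench.
- strip: Loose dark lacquered wooden strip with shell inlays on top, 40 (x) by 210 (y, along the fence) by 18 mm thick, 0.08 to 0.15 kg. Starts on the saw board on the feed (+y) side of the saw guide, its middle 14 to 40 mm off the fence, askew by up to 0.12 rad. Origin: centre of its underside. Its -y end leads; its +x edge is the back edge that goes to the fence.
- strip_lead (a point): Centre of the strip's leading (-y) end face, at half thickness.
- strip_tail (a point): Centre of the strip's trailing (+y) end face, at half thickness.
- strip_back_lead (a point): Leading end of the strip's back (+x) edge, at half thickness.
- strip_back_tail (a point): Trailing end of the strip's back (+x) edge, at half thickness.
- lamp_base: Bystander: loose brown bakelite bayonet lamp base, round, 62 mm across and 52 mm high, standing on the bench. Origin: centre of its underside.
- coconut_bowl: Bystander: loose lacquered coconut bowl, 116 mm across and 56 mm high. Origin: centre of its underside.
- scribe: Bystander: loose steel scribe, 144 mm long, 9 mm thick, lying on the bench just in front (robot's side) of the saw board, about parallel to the fence, along its own x axis from -75 mm (butt) to +69 mm (point). Origin: underside of the shaft.
- scrap_bin: Bystander: fixed brass scrap bin hung tilted between two brackets, about 160 by 150 mm and 130 mm high. Origin: centre of its underside.
Things that resemble listed ones, but are neither listed nor needed, are in the scene too. What is shaped like the strip but purple or red is not meant.

How it is judged (in metres and radians):
On the way, in this order (a step that is already met when the one before it is completed fails the run):
1. the stop arm is fully down (within 0.05 rad), the strip not yet at it (value of joint stop_arm below 0.05 rad and y of strip_lead in the frame of flip_stop above 0.02 m), for 0.2 s.
2. the strip's leading end is against the down arm (within 2.5 mm) and its back edge is flush along the fence (within 2.5 mm at both ends) (value of joint stop_arm below 0.05 rad and y of strip_lead in the frame of flip_stop below 0.0085 m and x of each of strip_back_lead, strip_back_tail in the frame of saw_board above -0.0025 m), for 0.2 s.
At the end, for the whole second after the job is handed in: The stop arm is fully down (within 0.05 rad); the strip lies flat and at rest on the saw board with its leading end within 2.5 mm of the arm's stop face and both ends of its back edge within 2.5 mm of the fence; nothing holds it (all of step 2 and y of strip_lead in the frame of flip_stop above 0.003 m and z of strip in the frame of saw_board below 0.0175 m and angle between strip's own z axis and vertical below 0.03 rad and linear speed of strip below 0.01 m/s); the robot touches nothing.
It fails at once if the lamp is touched (contact force between lamp and anything else above 0.5 N).
It fails at once if the front saw guide is touched (contact force between saw_guide and anything else above 0.5 N).
It fails at once if the strip is lifted off the saw board (10 mm or more) (z of strip in the frame of saw_board above 0.025 m).
It fails at once if the strip is rammed against the stop (over 30 N) (contact force between strip and flip_stop above 30 N).
It fails at once if the lamp base, the coconut bowl or the scribe is disturbed (moved 15 mm) (distance of any of lamp_base, coconut_bowl, scribe from where it was at the start of the episode above 0.015 m).
It also fails if it takes over 72 s, if anything falls off the work surface, if the arm or the gripper's body presses on something with over 40 N, if the wrist force passes 120 N, or if a joint passes its speed limit or range.

## Working session

There is one attempt and no reset: what is moved stays moved. The work goes in short steps, Python scripts to look and compute and a tool call to move; the robot and the scene stay as the last step left them, time stands still between calls to the robot, and variables do not carry over. Pictures are saved under pics/ and viewed, and the job is handed in when it is done.

Besides the shell and the picture viewer there is one more tool, called after ">>>" as name(argument=value, ...) on one line, values as JSON. play_rows: Moves the arm, as the interface text tells. Its arguments: {"type":"object","properties":{"fingers":{"type":"array"},"linear":{"type":"array"},"rot":{"type":"array"}},"required":["fingers","linear","rot"]}

```bash
mkdir -p pics; ls
python3 - <<'E'
from rig import bot,capture,get_calibration
import cv2,numpy as np
s=bot.read_state()
for k,v in s.items(): print(k,np.round(v,4).tolist())
for n in ["scene","top","wrist"]:
    c=get_calibration(n); print(n,{k:(np.round(v,4).tolist()) for k,v in c.items()})
    cv2.imwrite(f"pics/{n}0.png",capture(n)[:,:,::-1])
E
```

```text
pics
time_s 0.0
joint_positions [57.7832, 30.2796, 82.1566, -0.0003, 67.6899, -10.2276]
qvel [-0.0147, -0.01, -0.0276, -0.0006, -0.0388, 0.014]
tau [0.0004, -44.0035, -17.6594, 0.0634, 0.0581, -0.0002]
position [0.2336, 0.5789, 0.2216]
tcp_rot [[-0.9273, 0.3744, -0.0012], [0.3744, 0.9273, -0.0019], [0.0004, -0.0022, -1.0]]
force [-0.2751, 0.2045, -0.216]
moment [0.0428, 0.0332, -0.0816]
opening 1.0013
scene {'vfov': 51.8687, 'cx': 284.5663, 'cy': 209.0925, 'dist': [-0.0664, 0.0, 0.0, 0.0, 0.0], 'camera_from_world': [[-0.3795, 0.9251, -0.0114, 0.2527], [0.4844, 0.1881, -0.8544, -0.1113], [-0.7883, -0.3298, -0.5195, 1.6771], [0.0, 0.0, 0.0, 1.0]]}
top {'vfov': 43.4441, 'cx': 276.2879, 'cy': 210.4021, 'dist': [-0.0698, 0.0, 0.0, 0.0, 0.0], 'camera_from_world': [[0.0113, -0.9999, -0.0005, -0.0497], [-0.9979, -0.0112, -0.064, 0.5609], [0.064, 0.0013, -0.998, 1.6494], [0.0, 0.0, 0.0, 1.0]]}
wrist {'vfov': 65.8683, 'cx': 279.9882, 'cy': 208.557, 'dist': [-0.0018, 0.0, 0.0, 0.0, 0.0], 'camera_from_world': [[0.3741, 0.9274, -0.0011, -0.6243], [0.9001, -0.3628, 0.2411, -0.0298], [0.2232, -0.0912, -0.9705, 0.3896], [0.0, 0.0, 0.0, 1.0]]}
```

View pics/scene0.png

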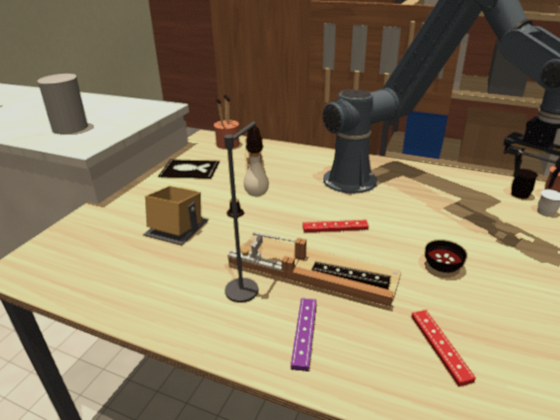

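View pics/top0.png

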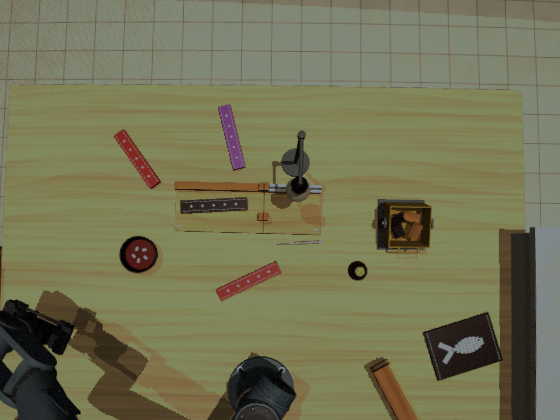

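View pics/wrist0.png

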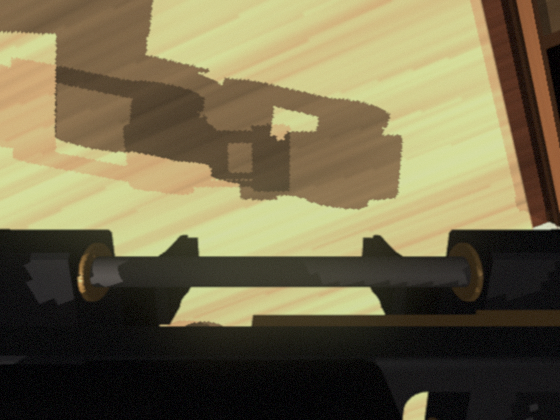

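The dark strip with shell inlays is at top-view (214,205), on the board (175–322, 181–234). The purple one (232,137) and the reds (137,158) and (249,281) are off the board and are not meant. The bulb and stop are around (298,187). I'll enlarge and measure.

```bash
cat > h.py <<'E'
import numpy as np,cv2
from rig import bot,capture,get_calibration
def K(c,h=420):
    f=h/2/np.tan(np.radians(c["vfov"])/2); return np.array([[f,0,c["cx"]],[0,f,c["cy"]],[0,0,1]])
def ray(c,uv):
    uv=np.array(uv,float).reshape(-1,1,2)
    n=cv2.undistortPoints(uv,K(c),np.array(c["dist"],float)).reshape(-1,2)
    T=np.array(c["camera_from_world"]);R=T[:3,:3];o=-R.T@T[:3,3]
    d=np.c_[n,np.ones(len(n))]@R
    return o,d/np.linalg.norm(d,axis=1)[:,None]
def onz(c,uv,z):
    o,d=ray(c,uv); return o+d*((z-o[2])/d[:,2])[:,None]
def proj(c,P):
    T=np.array(c["camera_from_world"]);P=np.array(P,float).reshape(-1,3)
    r=cv2.Rodrigues(T[:3,:3])[0]
    return cv2.projectPoints(P,r,T[:3,3],K(c),np.array(c["dist"],float))[0].reshape(-1,2)
def tri(c1,u1,c2,u2):
    o1,d1=ray(c1,u1);o2,d2=ray(c2,u2);d1=d1[0];d2=d2[0]
    A=np.c_[d1,-d2];t=np.linalg.lstsq(A,o2-o1,rcond=None)[0]
    p,q=o1+t[0]*d1,o2+t[1]*d2
    return (p+q)/2,np.linalg.norm(p-q)
E
python3 - <<'E'
from h import *
im=cv2.imread("pics/top0.png")[165:255,165:335]; cv2.imwrite("pics/topc.png",cv2.resize(im,None,fx=4.7,fy=4.7,interpolation=cv2.INTER_CUBIC))
im=cv2.imread("pics/scene0.png")[100:320,200:420]; cv2.imwrite("pics/scenec.png",cv2.resize(im,(600,600),interpolation=cv2.INTER_CUBIC))
c=get_calibration("top")
print(onz(c,[[175,190],[175,181],[176,233],[322,234],[263,216]],0.015).round(3))
print(onz(c,[[299,187]],0.265).round(3))
E
```

```text
[[ 0.623  0.28   0.015]
 [ 0.652  0.281  0.015]
 [ 0.486  0.274  0.015]
 [ 0.488 -0.189  0.015]
 [ 0.543 -0.001  0.015]]
[[ 0.61  -0.104  0.265]]
```

View pics/topc.png

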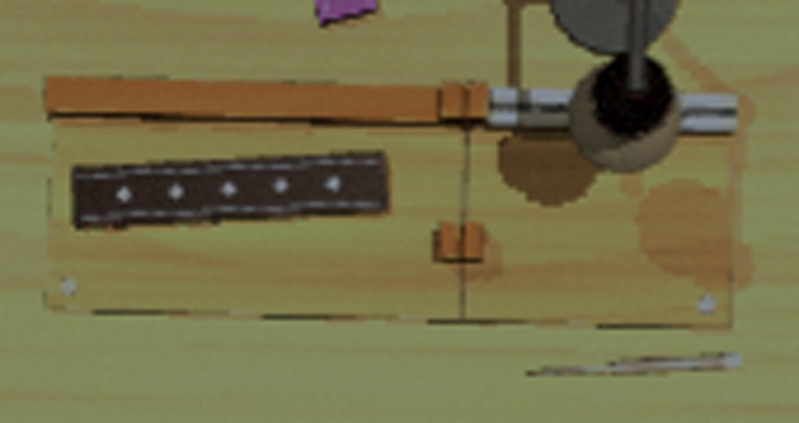

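View pics/scenec.png

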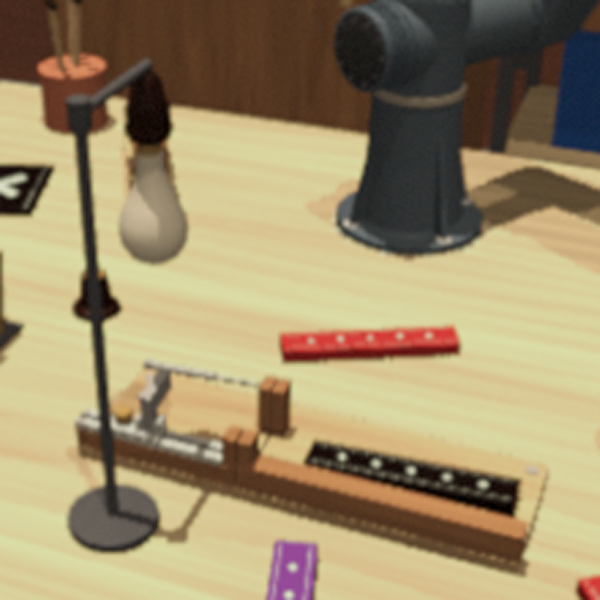

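```bash
cat >> h.py <<'E'
from scipy.spatial.transform import Rotation as Ro
def plan(pos,R,s=None):
    s=s or bot.read_state(); R0=np.array(s["tcp_rot"]);p=np.array(s["position"])
    U,_,V=np.linalg.svd(R0);R0=U@V
    print("linear mm",(R0.T@(np.array(pos)-p)*1000).round(1).tolist(),"rot deg",np.degrees(Ro.from_matrix(R0.T@np.array(R)).as_rotvec()).round(2).tolist())
def down(yaw=0):  # tool x=-world x, y=+world y, z down, yaw about world z
    return Ro.from_euler('z',yaw,degrees=True).as_matrix()@np.diag([-1.,1,-1])
def tilt(a,yaw=0): # z=(sin a,0,-cos a)
    a=np.radians(a);s,c=np.sin(a),np.cos(a)
    return Ro.from_euler('z',yaw,degrees=True).as_matrix()@np.array([[-c,0,s],[0,1,0],[-s,0,-c]])
E
python3 - <<'E'
from h import *
s=bot.read_state();c=get_calibration("wrist");T=np.array(c["camera_from_world"])
o=-T[:3,:3].T@T[:3,3];print(o, np.array(s["tcp_rot"]).T@(o-s["position"]))
plan([0.44,0.12,0.30],down())
E
```

```text
[0.17347768 0.60376127 0.38475442] [ 6.51249313e-02  8.31451257e-05 -1.62960163e-01]
linear mm [-363.2, -348.6, -77.7] rot deg [-0.09, -0.03, -21.99]
```

>>> play_rows(fingers=[0,0,0,0,0,0,0,0,0,0,0,0,0,0], linear=[[-363,-349,-78],[-363,-349,-78],[-363,-349,-78],[-363,-349,-78],[-363,-349,-78],[-363,-349,-78],[-363,-349,-78],[-363,-349,-78],[-363,-349,-78],[-363,-349,-78],[-363,-349,-78],[-363,-349,-78],[-363,-349,-78],[-363,-349,-78]], rot=[[0,0,-22],[0,0,-22],[0,0,-22],[0,0,-22],[0,0,-22],[0,0,-22],[0,0,-22],[0,0,-22],[0,0,-22],[0,0,-22],[0,0,-22],[0,0,-22],[0,0,-22],[0,0,-22]])

```text
time_s: 1.55
position: [0.4387, 0.1214, 0.3]
tcp_rot: [[-1.0, -0.002, -0.002], [-0.002, 1.0, 0.0], [0.002, 0.001, -1.0]]
force: [-0.4, -0.4, -0.3]
opening: 0.999
```

```bash
cat >> h.py <<'E'
import json
def snap(tag,name="wrist"):
    c=get_calibration(name); im=capture(name)[:,:,::-1].copy()
    cv2.imwrite(f"pics/{tag}.png",im); json.dump({k:np.array(v).tolist() for k,v in c.items()},open(f"pics/{tag}.json","w"))
    return c,im
def load(tag): return json.load(open(f"pics/{tag}.json")),cv2.imread(f"pics/{tag}.png")
E
python3 -c "
from h import *
s=bot.read_state();print(s['time_s'],s['position'],s['force'])
snap('w1')"
```

```text
1.55 [0.43866386 0.12139833 0.30002809] [-0.44724585 -0.44885022 -0.34531023]
```

View pics/w1.png

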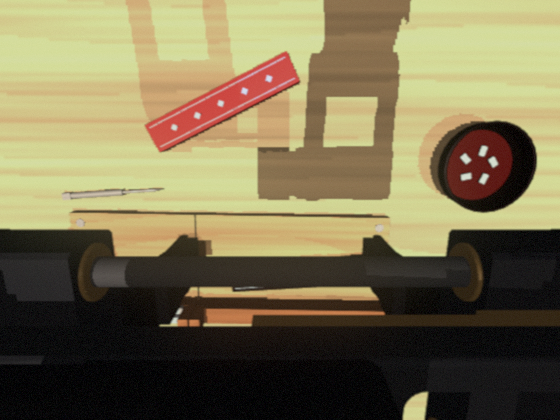

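```bash
python3 -c "
from h import *
plan([0.48,0.06,0.30],tilt(40))"
```

```text
linear mm [-41.1, -61.6, 0.1] rot deg [0.08, -40.08, 0.14]
```

>>> play_rows(fingers=[0,0,0,0,0,0,0], linear=[[-41,-62,0],[-41,-62,0],[-41,-62,0],[-41,-62,0],[-41,-62,0],[-41,-62,0],[-41,-62,0]], rot=[[0,-40,0],[0,-40,0],[0,-40,0],[0,-40,0],[0,-40,0],[0,-40,0],[0,-40,0]])

```text
time_s: 2.3
position: [0.4806, 0.059, 0.3005]
tcp_rot: [[-0.767, -0.002, 0.642], [-0.001, 1.0, 0.002], [-0.642, 0.001, -0.767]]
force: [0.6, 0.1, -0.4]
opening: 1.0
```

```bash
python3 -c "
from h import *
s=bot.read_state();print(s['time_s'],s['position'],s['tcp_rot'])
snap('w2');plan([0.45,-0.06,0.30],tilt(40))"
```

```text
2.3 [0.48059643 0.05900172 0.30045819] [[-7.66927502e-01 -1.74502859e-03  6.41731378e-01]
 [-8.62700064e-04  9.99998203e-01  1.68824073e-03]
 [-6.41733170e-01  7.41136547e-04 -7.66927629e-01]]
linear mm [25.4, -118.6, -19.7] rot deg [0.07, 0.03, 0.08]
```

View pics/w2.png

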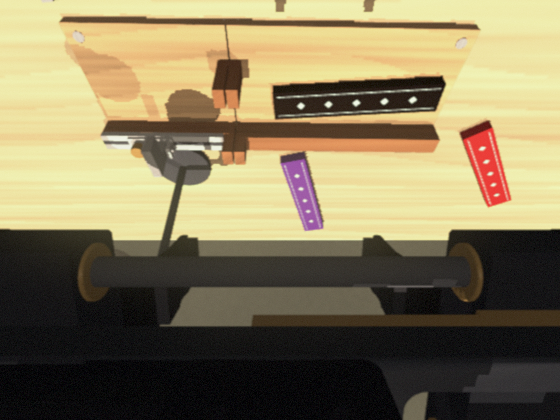

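The wrist view (turned: up is towards the robot) shows the whole board: corners (62,20) and (478,28), strip (273–445, 78–118), guide (228,84), stop and fence at rows 122–160. I'll take a second view from further to -y.

>>> play_rows(fingers=[0,0,0,0], linear=[[25,-119,-20],[25,-119,-20],[25,-119,-20],[25,-119,-20]], rot=[[0,0,0],[0,0,0],[0,0,0],[0,0,0]])

```text
time_s: 2.75
position: [0.4536, -0.0628, 0.3091]
tcp_rot: [[-0.772, 0.018, 0.636], [0.013, 1.0, -0.013], [-0.636, -0.002, -0.772]]
force: [-0.3, -0.2, 0.3]
opening: 0.999
```

```bash
python3 -c "
from h import *
s=bot.read_state();print(s['time_s'],s['position'])
snap('w3')
for t,(a,b,c,d) in dict(w2=(10,170,50,490),w3=(0,190,60,500)).items():
    im=load(t)[1][a:b,c:d]; cv2.imwrite(f'pics/{t}c.png',cv2.resize(im,None,fx=1.8,fy=1.8,interpolation=cv2.INTER_CUBIC))
"
```

```text
2.75 [ 0.45359831 -0.06281736  0.30912301]
```

View pics/w3.png

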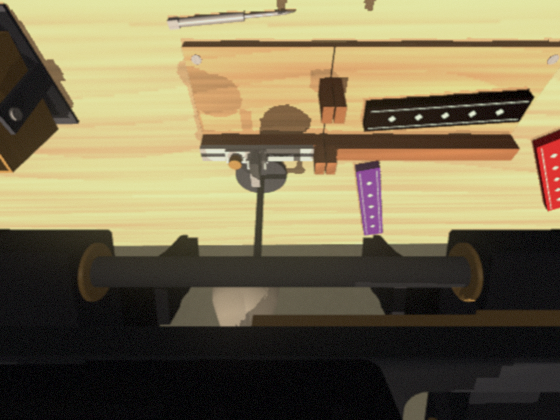

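View pics/w2c.png

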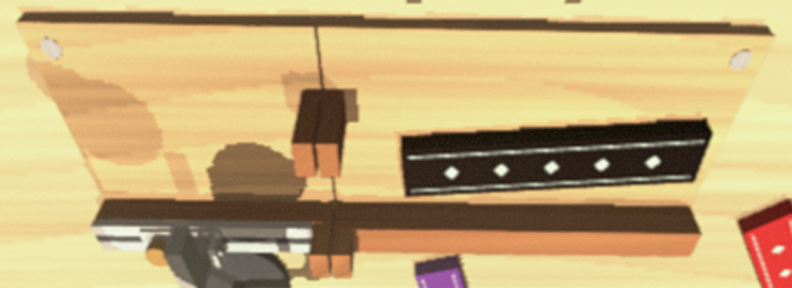

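```bash
python3 -c "
from h import *
def cr(t,a,b,c,d,n,f=4): cv2.imwrite(f'pics/{n}.png',cv2.resize(load(t)[1][a:b,c:d],None,fx=f,fy=f,interpolation=cv2.INTER_CUBIC))
cr('w2',65,165,265,455,'s2'); cr('w3',80,165,355,545,'s3'); cr('w2',50,190,90,260,'a2'); cr('w3',65,205,190,360,'a3')
"
```

```text
(no output)
```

View pics/s2.png

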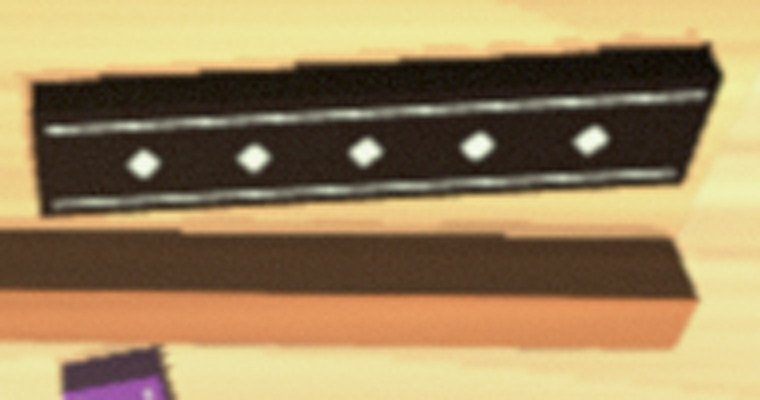

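View pics/s3.png

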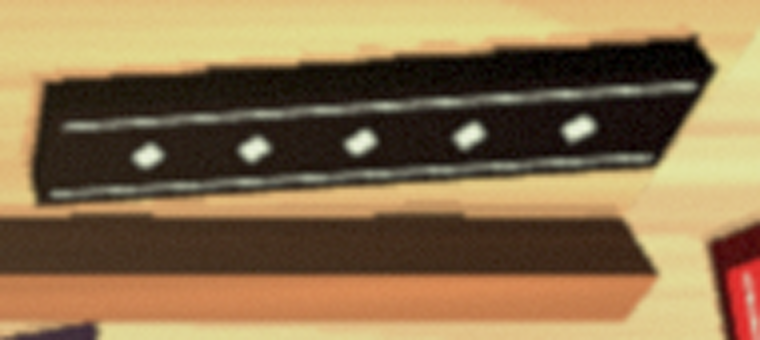

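View pics/a2.png

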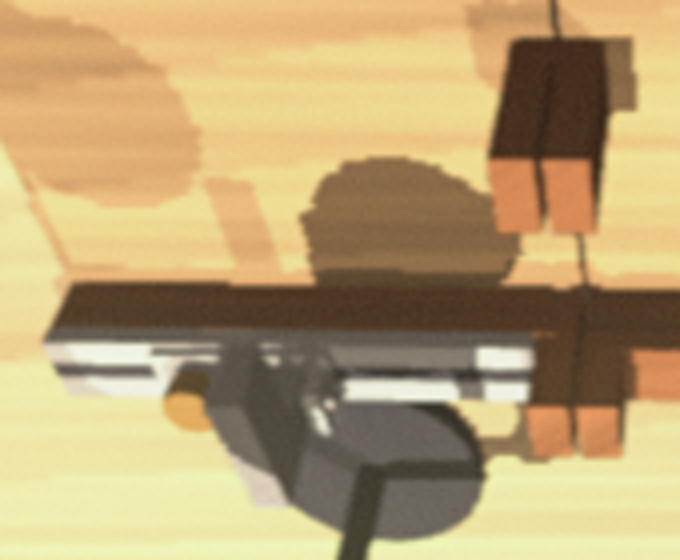

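View pics/a3.png

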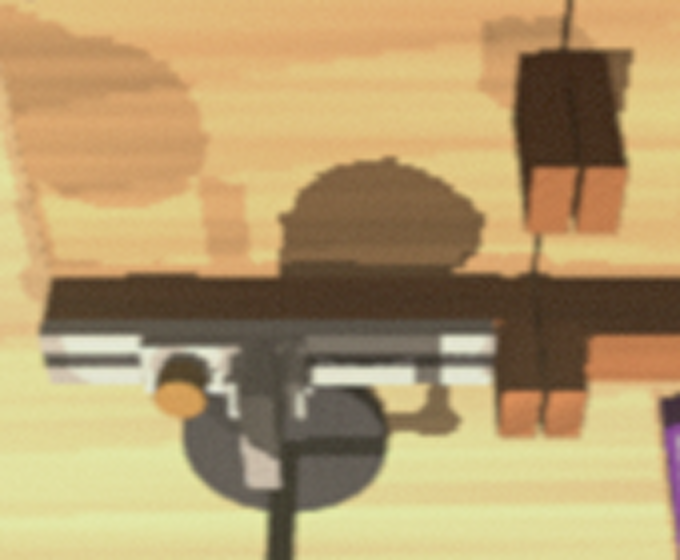

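Run:
```python
from h import *
c2,_=load('w2');c3,_=load('w3');ct=get_calibration("top")
A=lambda p:(p[0]/4+265,p[1]/4+65); B=lambda p:(p[0]/4+355,p[1]/4+80)
C=lambda p:(p[0]/4+90,p[1]/4+50); D=lambda p:(p[0]/4+190,p[1]/4+65)
def t(n,u,v): 
    p,e=tri(c2,[u],c3,[v]); print(n,(p*1000).round(1),"err",(e*1000).round(1))
t("dia1",A((144,164)),B((148,156)));t("dia3",A((366,152)),B((361,142)));t("dia5",A((591,140)),B((580,128)))
t("leadback",A((45,214)),B((38,204)));t("tailback",A((683,184)),B((657,164)));t("tailfront",A((722,78)),B((715,67)))
t("fence tail top",A((697,298)),B((657,272)));t("fence tail bot",A((672,238)),B((618,217)))
t("slot",C((582,285)),D((537,272)));t("guide top far",C((545,232)),D((570,232)))
t("fence far end top",C((45,338)),D((42,328)))
t("guide top front",C((540,158)),D((572,166)))
t("knob?",C((190,412)),D((180,400)))
for nm,c,f in (("w2",c2,A),("w3",c3,B)):
  pass
print("strip w2 z33",(onz(c2,[A((45,214)),A((683,184)),A((722,78)),A((144,164)),A((591,140))],.033)*1e3).round(1).tolist())
print("strip w3 z33",(onz(c3,[B((38,204)),B((657,164)),B((715,67)),B((148,156)),B((580,128))],.033)*1e3).round(1).tolist())
print("fence top47 w2",(onz(c2,[A((0,292)),A((697,298))],.047)*1e3).round(1).tolist())
print("fence top47 w3",(onz(c3,[B((0,273)),B((657,272)),D((42,328))],.047)*1e3).round(1).tolist())
print("fence bot15 w2",(onz(c2,[A((0,231)),A((672,238)),C((582,285)),C((75,283))],.015)*1e3).round(1).tolist())
print("fence bot15 w3",(onz(c3,[B((0,217)),B((618,217)),D((537,272)),D((50,280))],.015)*1e3).round(1).tolist())
print("foot edge w3 z105",(onz(c3,[D((240,437)),D((281,437))],.105)*1e3).round(1).tolist())
print("bulb top",(onz(ct,[[299,187]],.265)*1e3).round(1))
```

```text
dia1 [583.4  86.5  34.6] err 0.1
dia3 [578.9 156.4  34.4] err 0.1
dia5 [572.7 225.1  36.7] err 0.2
leadback [607.2  54.7  29.8] err 0.5
tailback [591.2 262.1  33.3] err 1.1
tailfront [553.6 259.5  32.3] err 0.8
fence tail top [628.  277.3  46.9] err 0.5
fence tail bot [630.5 278.9  13.5] err 0.7
slot [615.7  -1.3  23.9] err 0.7
guide top far [555.4  -1.1  76.3] err 0.2
fence far end top [ 619.1 -179.7   47. ] err 1.1
guide top front [539.   -1.3  66. ] err 0.3
knob? [ 632.2 -129.9   69.7] err 0.4
strip w2 z33 [[604.3, 54.8, 33.0], [592.0, 262.4, 33.0], [553.6, 259.1, 33.0], [584.6, 86.6, 33.0], [575.4, 226.9, 33.0]]
strip w3 z33 [[604.8, 53.7, 33.0], [590.7, 262.1, 33.0], [552.6, 258.7, 33.0], [584.6, 87.1, 33.0], [575.4, 228.0, 33.0]]
fence top47 w2 [[625.8, 39.4, 47.0], [628.2, 277.3, 47.0]]
fence top47 w3 [[624.3, 41.7, 47.0], [627.5, 277.0, 47.0], [618.4, -179.5, 47.0]]
fence bot15 w2 [[626.0, 38.6, 15.0], [628.8, 277.9, 15.0], [623.4, -2.9, 15.0], [622.7, -181.1, 15.0]]
fence bot15 w3 [[626.0, 46.4, 15.0], [629.6, 277.7, 15.0], [622.9, 0.1, 15.0], [623.7, -182.4, 15.0]]
foot edge w3 z105 [[613.7, -104.9, 105.0], [613.9, -91.5, 105.0]]
bulb top [[ 609.6 -104.3  265. ]]
```

Run:
```python
from h import *
im=load('w3')[1][140:195,225:285]; im=cv2.resize(im,None,fx=10,fy=10,interpolation=cv2.INTER_CUBIC)
im2=load('w2')[1][125:180,130:190]; im2=cv2.resize(im2,None,fx=10,fy=10,interpolation=cv2.INTER_CUBIC)
o=np.hstack([im2,im]); o=(255*(o/255.)**0.5).astype(np.uint8); o=cv2.resize(o,(800,367)); cv2.imwrite('pics/az.png',o)
```

```text
(no output)
```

View pics/az.png

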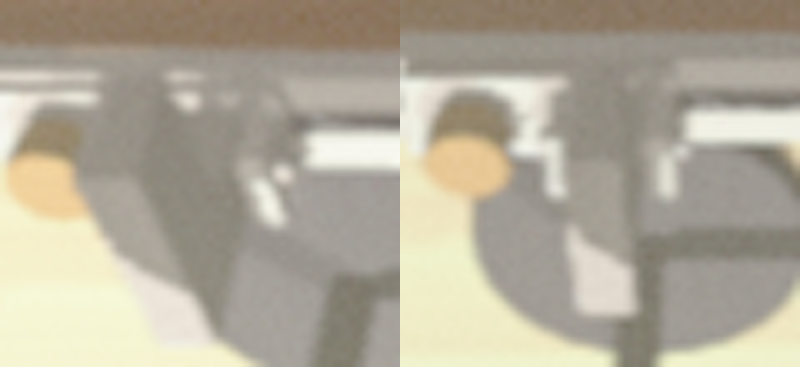

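Run:
```python
from h import *
c2,_=load('w2');c3,_=load('w3')
for n,u,v in (("frontL",(142,150.9),(249.75,164)),("frontR",(151.3,151.2),(258.75,164)),("farL",(153.7,176.8),(251.3,187.1)),("farR",(162.3,176),(260.6,186.8))):
    p,e=tri(c2,[u],c3,[v]); print(n,(p*1e3).round(1),(e*1e3).round(1))
im,ct=load('w3')[1],get_calibration('top')
s=bot.read_state();print(s['position'])
```

```text
frontL [ 597.1 -103.9  102.2] 0.5
frontR [596.3 -92.3 103.4] 0.3
farL [ 647.2 -106.5   98.3] 0.3
farR [642.1 -93.  101.9] 0.9
[ 0.45437156 -0.06310814  0.30995287]
```

```bash
python3 -c "
from h import *
plan([0.50,-0.1495,0.20],tilt(40));plan([0.612,-0.1495,0.125],tilt(40))"
```

```text
linear mm [34.2, -85.1, 115.0] rot deg [-0.78, -0.45, -0.4]
linear mm [-4.4, -83.1, 244.1] rot deg [-0.78, -0.45, -0.4]
```

>>> play_rows(fingers=[0,0,0,0,0,0], linear=[[34,-85,115],[34,-85,115],[34,-85,115],[34,-85,115],[34,-85,115],[34,-85,115]], rot=[[-0.8,-0.5,-0.4],[-0.8,-0.5,-0.4],[-0.8,-0.5,-0.4],[-0.8,-0.5,-0.4],[-0.8,-0.5,-0.4],[-0.8,-0.5,-0.4]])

```text
time_s: 3.4
position: [0.5298, -0.1173, 0.2555]
tcp_rot: [[-0.813, 0.021, 0.582], [0.016, 1.0, -0.014], [-0.582, -0.003, -0.813]]
force: [0.8, 1.3, 0.9]
opening: 1.001
```

```bash
python3 -c "
from h import *
s=bot.read_state();print(s['time_s'],s['position'],s['force'])
snap('w4');snap('sc4','scene');plan([0.614,-0.1495,0.122],tilt(40))"
```

```text
3.4 [ 0.52983674 -0.1172617   0.25552527] [0.81666045 1.30944113 0.85255426]
linear mm [8.5, -30.1, 158.6] rot deg [-0.88, -4.37, -0.89]
```

View pics/w4.png

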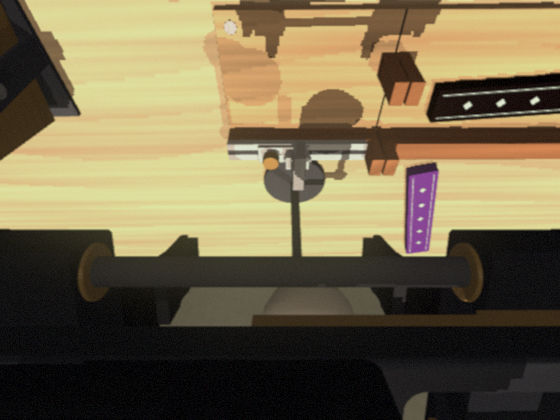

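View pics/sc4.png

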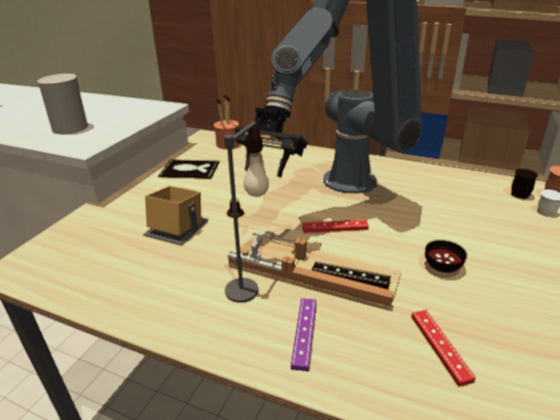

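```bash
python3 -c "
from h import *
s=bot.read_state();print(np.round(s['joint_positions'],2),np.round(s['qvel'],3),s['position'],s['tcp_rot'])"
```

```text
[ -35.29   12.91  118.14   47.71   26.01 -163.5 ] [-0.212 -0.923  0.767  0.206  0.109 -0.03 ] [ 0.5291879  -0.11717923  0.25576699] [[-0.81260421  0.02172765  0.58241077]
 [ 0.01611236  0.9997604  -0.01481681]
 [-0.58259316 -0.00265619 -0.81275959]]
```

```bash
cat > kin.py <<'E'
import numpy as np
from scipy.spatial.transform import Rotation as Ro
rz=lambda a:Ro.from_euler('z',a,degrees=True).as_matrix()
ry=lambda a:Ro.from_euler('y',a,degrees=True).as_matrix()
def rot(q,s4=1,s5=1): return rz(q[0])@ry(q[1]+q[2])@rz(s4*q[3])@ry(s5*q[4])@rz(q[5]+90)
E
python3 -c "
from kin import *
q0=[57.7832, 30.2796, 82.1566, -0.0003, 67.6899, -10.2276]
q1=[ -35.29 ,  12.91 , 118.14 ,  47.71 ,  26.01, -163.5 ]
print(rot(q0).round(3));
for s in(1,-1): print(rot(q1,s).round(3))"
```

```text
[[-0.927  0.374 -0.001]
 [ 0.374  0.927 -0.002]
 [ 0.    -0.002 -1.   ]]
[[-0.813  0.022  0.582]
 [ 0.016  1.    -0.015]
 [-0.583 -0.003 -0.813]]
[[-0.27  -0.94   0.208]
 [-0.83   0.119 -0.544]
 [ 0.487 -0.32  -0.813]]
```

>>> play_rows(fingers=[0,0,0,0,0], linear=[[0,0,-40],[0,0,-80],[0,0,-120],[0,0,-120],[0,0,-120]], rot=[[0,0,4],[0,0,8],[0,0,15],[0,0,20],[0,0,20]])

```text
time_s: 4.0
position: [0.4586, -0.1155, 0.355]
tcp_rot: [[-0.754, 0.299, 0.585], [0.356, 0.934, -0.018], [-0.552, 0.195, -0.811]]
force: [-0.0, -0.3, -0.6]
opening: 0.999
```

```bash
python3 -c "
from h import *
s=bot.read_state();print(s['time_s'],np.round(s['joint_positions'],2).tolist(),np.round(s['qvel'],3),s['position'].tolist() if hasattr(s['position'],'tolist') else s['position'])"
```

```text
4.0 [-43.1, -3.52, 116.59, 33.96, 43.78, -131.98] [ 0.527  2.808  0.648  0.193 -0.358 -3.85 ] [0.4586198260587601, -0.11549125270078787, 0.35495300590504725]
```

```bash
cat >> kin.py <<'E'
D=[([57.7832,30.2796,82.1566,-0.0003,67.6899,-10.2276],[0.2336,0.5789,0.2216]),
([-35.29,12.91,118.14,47.71,26.01,-163.5],[0.5291879,-0.11717923,0.25576699]),
([-43.1,-3.52,116.59,33.96,43.78,-131.98],[0.45861983,-0.11549125,0.35495301])]
def cols(q):
    A=rz(q[0]);z=np.array([0,0,1.])
    return np.c_[A,A@ry(q[1])@z,A@ry(q[1]+q[2])[:,[0,2]],rot(q)[:,2]]
M=np.vstack([cols(q) for q,_ in D]);b=np.hstack([p for _,p in D])
th,_,rk,sv=np.linalg.lstsq(M,b,rcond=1e-6)
def fk(q): return cols(q)@th,rot(q)
E
python3 -c "
from kin import *
print(th,rk,sv,(M@th-b)*1000)"
```

```text
[-1.60955216e-04  1.10991850e-01  2.74264934e-01  5.87962667e-01
  1.14062118e-01  3.91874792e-01  3.05424782e-01] 7 [3.33222826 2.5295351  1.76438457 0.49414012 0.30594532 0.17187237
 0.13167002] [ 1.17317631e-03 -2.22930946e-04  1.88064467e-03 -1.07580007e-03
 -1.56501527e-03  6.31888866e-05  1.71891449e-03  2.51429422e-03
 -1.94383356e-03]
```

```bash
cat >> kin.py <<'E'
from scipy.optimize import least_squares
LO=np.array([-176.69,-43.24,12.49,-82,0,-163.58]);HI=np.array([176.69,126.21,139.97,262,151.66,163.58])
def ik(p,R,q0):
    def f(q):
        pp,RR=fk(q); return np.r_[(pp-p)*1000,np.degrees(Ro.from_matrix(R.T@RR).as_rotvec())*3]
    r=least_squares(f,np.clip(q0,LO+.1,HI-.1),bounds=(LO,HI),x_scale=10.); return r.x,np.abs(r.fun).max()
def pose(a,phi,rho=0):
    a=np.radians(a);s,c=np.sin(a),np.cos(a)
    return rz(phi)@np.array([[-c,0,s],[0,1,0],[-s,0,-c]])@rz(rho)
E
python3 - <<'E'
from kin import *
fing=np.array
seeds=[[-30,40,100,20,30,-120],[-10,60,80,0,40,-90],[0,60,90,-30,40,-60]]
C0=np.array([.619,-.0985,.1077]);C1=np.array([.5867,-.0985,.029])
for a in (35,40,45):
  for phi in (-40,-30,-20,-10,0,10):
    for rho in (0,):
      R=pose(a,phi,rho); out=[]
      for C in (C0,C1):
        p=C-R[:,1]*.051
        best=min((ik(p,R,s) for s in seeds),key=lambda t:t[1]); out.append((best[0].round(0).astype(int).tolist(),round(best[1],1)))
      print(a,phi,rho,out)
E
```

```text
35 -40 0 [([-17, 35, 113, -82, 13, 11], np.float64(6.1)), ([-18, 42, 113, -82, 13, 12], np.float64(26.4))]
35 -30 0 [([-22, 34, 113, -82, 5, -1], np.float64(8.6)), ([-23, 41, 114, -82, 4, -2], np.float64(30.4))]
35 -20 0 [([-24, 34, 113, -11, 0, -82], np.float64(7.8)), ([-25, 41, 113, 69, 0, -164], np.float64(29.6))]
35 -10 0 [([-28, 34, 111, 59, 9, -164], np.float64(12.6)), ([-25, 42, 112, 12, 0, -115], np.float64(30.0))]
35 0 0 [([-30, 35, 108, 50, 17, -164], np.float64(17.7)), ([-29, 42, 109, 49, 12, -164], np.float64(36.1))]
35 10 0 [([-31, 35, 104, 41, 24, -164], np.float64(24.1)), ([-30, 42, 106, 40, 18, -164], np.float64(40.9))]
40 -40 0 [([-16, 35, 112, -82, 15, 12], np.float64(18.3)), ([-17, 42, 112, -82, 15, 14], np.float64(38.0))]
40 -30 0 [([-21, 34, 113, -82, 6, 0], np.float64(22.2)), ([-22, 41, 113, -82, 5, -1], np.float64(44.0))]
40 -20 0 [([-24, 34, 113, 30, 0, -123], np.float64(21.6)), ([-25, 41, 113, 69, 0, -164], np.float64(43.4))]
40 -10 0 [([-23, 35, 112, 18, 0, -118], np.float64(22.3)), ([-25, 42, 112, -24, 0, -78], np.float64(43.8))]
40 0 0 [([-29, 34, 108, 51, 15, -164], np.float64(30.7)), ([-29, 41, 109, 50, 11, -164], np.float64(49.5))]
40 10 0 [([-30, 35, 104, 43, 23, -164], np.float64(36.8)), ([-30, 42, 106, 42, 17, -164], np.float64(54.2))]
45 -40 0 [([-15, 35, 112, -82, 18, 14], np.float64(30.2)), ([-15, 42, 112, -82, 19, 16], np.float64(48.8))]
45 -30 0 [([-21, 34, 113, -82, 7, 0], np.float64(35.8)), ([-22, 41, 113, -82, 6, 0], np.float64(57.5))]
45 -20 0 [([-24, 34, 113, 25, 0, -118], np.float64(35.5)), ([-25, 41, 113, -72, 0, -22], np.float64(57.3))]
45 -10 0 [([-23, 35, 112, 7, 0, -107], np.float64(36.1)), ([-25, 41, 112, -67, 0, -35], np.float64(57.6))]
45 0 0 [([-29, 34, 108, 52, 14, -164], np.float64(43.8)), ([-28, 41, 110, 51, 10, -164], np.float64(62.9))]
45 10 0 [([-30, 35, 105, 44, 22, -164], np.float64(49.7)), ([-29, 41, 107, 43, 16, -164], np.float64(67.5))]
```

Run:
```python
from kin import *
seeds=[[-30,40,100,180,20,60],[-20,60,80,180,20,90],[-10,50,90,150,30,110],[-20,40,90,220,30,30]]
C0=np.array([.619,-.0985,.1077]);C1=np.array([.5867,-.0985,.029])
for a in (36,40,44):
  for phi in (-30,-20,-10,0,10,20):
      for sd in (1,0,-1):
       R=pose(a,phi); out=[]
       for C in (C0,C1):
        p=C-sd*R[:,1]*.051
        best=min((ik(p,R,s) for s in seeds),key=lambda t:t[1]); out.append((best[0].round(0).astype(int).tolist(),round(best[1],1)))
       print(a,phi,sd,out)
```

```text
36 -30 1 [([-21, 35, 116, 215, 9, 62], np.float64(0.0)), ([-23, 46, 122, 190, 24, 86], np.float64(0.0))]
36 -30 0 [([-15, 36, 113, 245, 10, 37], np.float64(0.0)), ([-16, 46, 119, 203, 21, 80], np.float64(0.0))]
36 -30 -1 [([-9, 37, 110, 262, 12, 25], np.float64(1.9)), ([-10, 46, 115, 219, 19, 69], np.float64(0.0))]
36 -20 1 [([-26, 35, 116, 156, 8, 110], np.float64(0.0)), ([-28, 46, 122, 169, 24, 94], np.float64(0.0))]
36 -20 0 [([-19, 36, 115, 186, 6, 85], np.float64(0.0)), ([-20, 46, 120, 179, 22, 90], np.float64(0.0))]
36 -20 -1 [([-12, 36, 112, 226, 6, 50], np.float64(0.0)), ([-13, 46, 118, 192, 20, 85], np.float64(0.0))]
36 -10 1 [([-29, 36, 115, 114, 12, 140], np.float64(0.0)), ([-32, 46, 121, 147, 24, 102], np.float64(0.0))]
36 -10 0 [([-23, 36, 115, 129, 10, 130], np.float64(0.0)), ([-25, 46, 121, 158, 23, 98], np.float64(0.0))]
36 -10 -1 [([-16, 36, 115, 149, 7, 116], np.float64(0.0)), ([-18, 46, 120, 168, 22, 95], np.float64(0.0))]
36 0 1 [([-33, 36, 113, 91, 18, 151], np.float64(0.0)), ([-35, 46, 118, 126, 24, 112], np.float64(0.0))]
36 0 0 [([-27, 36, 115, 102, 16, 145], 
[... 3934 characters left out ...]
loat64(0.0)), ([-24, 51, 126, 154, 41, 92], np.float64(0.0))]
44 10 1 [([-38, 39, 114, 101, 32, 129], np.float64(0.0)), ([-41, 50, 119, 118, 38, 105], np.float64(0.0))]
44 10 0 [([-33, 39, 118, 111, 31, 122], np.float64(0.0)), ([-36, 50, 123, 128, 39, 98], np.float64(0.0))]
44 10 -1 [([-28, 38, 121, 122, 30, 115], np.float64(0.0)), ([-30, 51, 126, 138, 42, 93], np.float64(0.0))]
44 20 1 [([-40, 40, 110, 85, 37, 136], np.float64(0.0)), ([-42, 49, 114, 100, 39, 113], np.float64(0.0))]
44 20 0 [([-36, 39, 115, 93, 35, 129], np.float64(0.0)), ([-39, 50, 120, 110, 39, 105], np.float64(0.0))]
44 20 -1 [([-32, 39, 120, 103, 34, 121], np.float64(0.0)), ([-35, 50, 125, 120, 41, 96], np.float64(0.0))]
```

```bash
cat > col.py <<'E'
from kin import *
def cyl(x,y,z0,z1,r):
    return np.array([[x+r*np.cos(t),y+r*np.sin(t),z] for z in np.linspace(z0,z1,9) for t in np.arange(0,6.28,.3)])
BX,BY=.610,-.104
LAMP=np.vstack([cyl(BX,BY,.25,.285,.034),cyl(BX,BY,.232,.25,.024),cyl(BX,BY,.285,.345,.028),cyl(BX,BY,.345,.42,.0235),
  np.array([[BX+t,BY,.425] for t in np.linspace(0,.115,12)]),cyl(BX+.115,BY,0,.43,.006)])
def gridbox(x,y,z,n=6): return np.array(np.meshgrid(np.linspace(*x,n),np.linspace(*y,n),np.linspace(*z,n))).reshape(3,-1).T
GUIDE=gridbox((.536,.561),(-.016,.014),(.015,.076))
def boxes(op=.087): # tool-frame boxes lo,hi
    h=op/2
    return [((-.0375,-.095,-.26),(.0375,.095,-.070)),((-.01,h,-.075),(.01,h+.015,0)),((-.01,-h-.015,-.075),(.01,-h,0)),((.03,-.04,-.21),(.095,.04,-.13))]
def clr(p,R,pts,op=.087):
    L=(pts-p)@R
    return min(np.linalg.norm(np.maximum(np.maximum(np.array(a)-L,L-np.array(b)),0),axis=1).min() for a,b in boxes(op))
def lowz(p,R,op=.087):
    return min((p+R@np.array([x,y,z]))[2] for a,b in boxes(op) for x in(a[0],b[0]) for y in (a[1],b[1]) for z in (a[2],b[2]))
E
python3 - <<'E'
from col import *
R=pose(40,-10)
C0=np.array([.619,-.0985,.1077]); P0=C0-R[:,1]*.051-R[:,2]*.02
seed=[-30,37,118,134,18,119]
for back in (0,.1,.15,.19,.22):
    q,e=ik(P0-R[:,2]*back,R,seed); print(back,q.round(1),e.round(2),(P0-R[:,2]*back).round(3),clr(P0-R[:,2]*back,R,LAMP).round(3)); 
qn=np.array(D[2][0]); qt=q
for t in np.linspace(0,1,13):
    p,Rr=fk(qn+(qt-qn)*t); print(p.round(3),"z",Rr[:,2].round(2),"lamp",clr(p,Rr,LAMP).round(3),"low",lowz(p,Rr).round(3))
E
```

```text
0 [-30.9  34.5 119.2 130.9  17.6 121.5] 0.0 [ 0.597 -0.146  0.123] 0.018
0.1 [-34.7  21.3 124.7 101.6  15.9 148.5] 0.0 [ 0.534 -0.135  0.2  ] 0.046
0.15 [-37.4  14.  127.   85.1  17.5 163.6] 2.32 [ 0.503 -0.13   0.238] 0.06
0.19 [-40.8   8.4 129.8  82.9  20.4 163.6] 9.73 [ 0.477 -0.125  0.269] 0.085
0.22 [-44.2   4.  131.8  80.7  23.5 163.6] 15.95 [ 0.458 -0.122  0.292] 0.106
[ 0.459 -0.115  0.355] z [ 0.58 -0.02 -0.81] lamp 0.108 low 0.338
[ 0.464 -0.111  0.35 ] z [ 0.61 -0.01 -0.79] lamp 0.085 low 0.32
[ 0.469 -0.108  0.346] z [ 0.63 -0.   -0.78] lamp 0.072 low 0.309
[ 0.473 -0.106  0.342] z [ 0.65 -0.   -0.76] lamp 0.07 low 0.303
[ 0.475 -0.105  0.337] z [ 0.67 -0.   -0.74] lamp 0.081 low 0.305
[ 0.477 -0.105  0.332] z [ 0.68 -0.01 -0.73] lamp 0.096 low 0.314
[ 0.478 -0.106  0.327] z [ 0.7  -0.02 -0.72] lamp 0.096 low 0.312
[ 0.478 -0.107  0.322] z [ 0.71 -0.03 -0.71] lamp 0.077 low 0.29
[ 0.476 -0.11   0.316] z [ 0.71 -0.05 -0.7 ] lamp 0.066 low 0.274
[ 0.473 -0.112  0.309] z [ 0.71 -0.07 -0.7 ] lamp 0.068 low 0.266
[ 0.469 -0.116  0.302] z [ 0.71 -0.09 -0.7 ] lamp 0.085 low 0.263
[ 0.464 -0.119  0.294] z [ 0.71 -0.11 -0.7 ] lamp 0.11 low 0.267
[ 0.457 -0.122  0.285] z [ 0.7  -0.13 -0.7 ] lamp 0.107 low 0.277
```

Run:
```python
from h import *
import cv2
sc=cv2.imread('pics/scene0.png')[110:210,225:290]; cv2.imwrite('pics/bs.png',cv2.resize(sc,None,fx=6,fy=6,interpolation=cv2.INTER_CUBIC))
sc=cv2.imread('pics/top0.png')[120:215,260:340]; cv2.imwrite('pics/bt.png',cv2.resize(sc,None,fx=6,fy=6,interpolation=cv2.INTER_CUBIC))
```

```text
(no output)
```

View pics/bs.png

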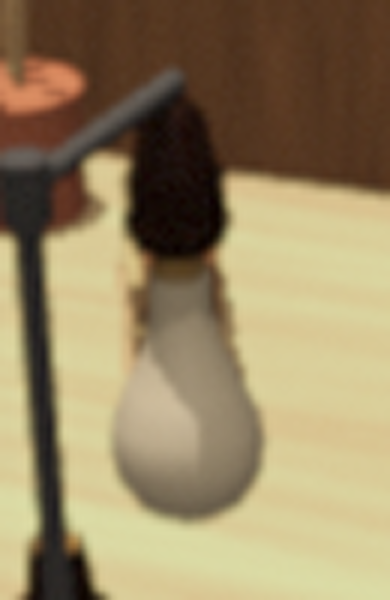

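View pics/bt.png

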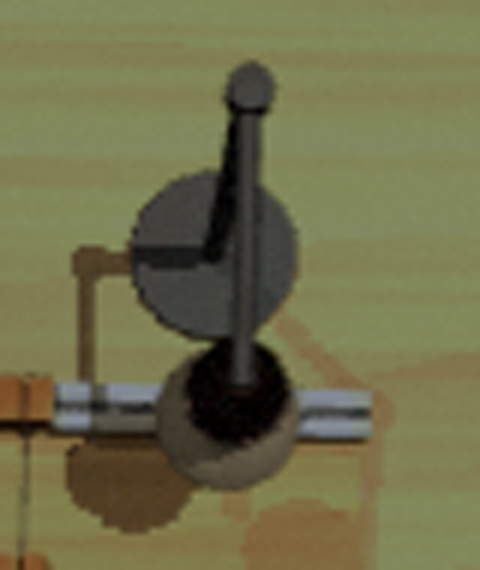

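```bash
python3 - <<'E'
from h import *
p,e=tri(get_calibration("scene"),[(256.3,183.3)],get_calibration("top"),[(298,190)]);print(p,e)
print(onz(get_calibration("top"),[(260+215/6,120+255/6)],0.01))
E
cat >> col.py <<'E'
HX,HZ,AY=.634,.060,-.0985
def arc(th,R,d=.030,gap=0.):
    t=np.radians(th); n=np.array([-np.cos(t),0,np.sin(t)])
    cx=[sx*.0095*R[:,0]+sy*.0075*R[:,1] for sx in(1,-1) for sy in (1,-1)]
    h=max(-n@c for c in cx)
    lx,lz=-.040,-d
    f=np.array([HX+lx*np.cos(t)+lz*np.sin(t),AY,HZ-lx*np.sin(t)+lz*np.cos(t)])
    return f+n*(h+gap)-R[:,1]*.051
E
python3 - <<'E'
import col
from col import *
for a,phi in ((40,-10),(43,-10),(43,-20),(45,-20)):
    R=pose(a,phi); q=[-26,38,121,169,24,95]
    print(a,phi)
    for th,g in ((97,.02),(97,0),(75,0),(50,0),(25,0),(0,0)):
        p=arc(th,R,gap=g); q,e=ik(p,R,q); print(th,p.round(3),q.round(0),e.round(2),"lamp",clr(p,R,LAMP).round(3),"guide",clr(p,R,GUIDE).round(3),"low",lowz(p,R).round(3))
E
```

```text
[ 0.60127748 -0.1013966   0.26510929] 0.0005943452882040928
[[ 0.71613479 -0.10412562  0.01      ]]
40 -10
97 [ 0.604 -0.149  0.13 ] [-31.  34. 118. 126.  16. 126.] 0.0 lamp 0.008 guide 0.088 low 0.124
97 [ 0.601 -0.149  0.11 ] [-31.  36. 119. 134.  19. 118.] 0.0 lamp 0.023 guide 0.069 low 0.104
75 [ 0.585 -0.149  0.095] [-32.  38. 122. 140.  22. 110.] 0.0 lamp 0.045 guide 0.056 low 0.089
50 [ 0.576 -0.149  0.072] [-33.  42. 123. 146.  26. 103.] 0.0 lamp 0.067 guide 0.04 low 0.066
25 [ 0.572 -0.149  0.052] [-33.  45. 124. 149.  30.  99.] 0.0 lamp 0.083 guide 0.033 low 0.045
0 [ 0.577 -0.149  0.03 ] [-33.  48. 123. 152.  32.  97.] 0.0 lamp 0.093 guide 0.029 low 0.024
43 -10
97 [ 0.604 -0.149  0.131] [-31.  35. 120. 137.  21. 115.] 0.0 lamp 0.013 guide 0.084 low 0.124
97 [ 0.601 -0.149  0.111] [-32.  38. 121. 142.  24. 109.] 0.0 lamp 0.028 guide 0.066 low 0.104
75 [ 0.585 -0.149  0.096] [-33.  40. 123. 146.  28. 104.] 0.0 lamp 0.051 guide 0.053 low 0.089
50 [ 0.576 -0.149  0.072] [-34.  43. 125. 149.  32.  99.] 0.0 lamp 0.073 guide 0.039 low 0.066
25 [ 0.572 -0.149  0.052] [-34.  47. 1
[... 599 characters left out ...]
lamp 0.09 guide 0.019 low 0.045
0 [ 0.567 -0.146  0.03 ] [-28.  50. 126. 171.  39.  91.] 0.0 lamp 0.101 guide 0.017 low 0.023
45 -20
97 [ 0.595 -0.146  0.131] [-27.  36. 122. 168.  23.  96.] 0.0 lamp 0.017 guide 0.079 low 0.124
97 [ 0.593 -0.146  0.111] [-27.  38. 123. 169.  27.  95.] 0.0 lamp 0.032 guide 0.06 low 0.104
75 [ 0.576 -0.146  0.096] [-28.  41. 126. 169.  32.  94.] 0.0 lamp 0.054 guide 0.046 low 0.089
50 [ 0.566 -0.146  0.073] [-29.  45. 128. 170.  37.  92.] 0.0 lamp 0.077 guide 0.027 low 0.066
25 [ 0.563 -0.146  0.052] [-29.  48. 128. 170.  41.  91.] 0.0 lamp 0.094 guide 0.019 low 0.045
0 [ 0.568 -0.146  0.03 ] [-29.  51. 127. 171.  44.  90.] 0.0 lamp 0.106 guide 0.017 low 0.023
```

```bash
sed -i 's/^BX,BY=.*/BX,BY=.602,-.102/' col.py
python3 - <<'E'
from col import *
for a,phi in ((45,-10),(47,-12)):
    R=pose(a,phi); q=[-31,38,121,142,24,110]
    print(a,phi)
    h=np.array([np.cos(np.radians(phi)),np.sin(np.radians(phi)),0])
    for th,g,b in ((97,.008,0.2),(97,.008,.15),(97,.008,.1),(97,.008,.05),(97,.008,0),(97,0,0),(75,0,0),(0,0,0)):
        p=arc(th,R,gap=g)-h*b; q,e=ik(p,R,q); print(th,g,b,p.round(3),q.round(0),e.round(2),"lamp",clr(p,R,LAMP).round(3),"guide",clr(p,R,GUIDE).round(3),"low",lowz(p,R).round(3))
E
```

```text
45 -10
97 0.008 0.2 [ 0.405 -0.114  0.119] [-47.  30. 140. 126.  27. 108.] 33.19 lamp 0.189 guide 0.131 low 0.112
97 0.008 0.15 [ 0.454 -0.123  0.119] [-43.  36. 140. 143.  37.  95.] 12.94 lamp 0.142 guide 0.096 low 0.112
97 0.008 0.1 [ 0.504 -0.131  0.119] [-39.  38. 137. 148.  41.  94.] 0.0 lamp 0.098 guide 0.073 low 0.112
97 0.008 0.05 [ 0.553 -0.14   0.119] [-35.  37. 129. 147.  33. 101.] 0.0 lamp 0.055 guide 0.074 low 0.112
97 0.008 0 [ 0.602 -0.149  0.119] [-32.  37. 122. 144.  27. 107.] 0.0 lamp 0.02 guide 0.071 low 0.112
97 0 0 [ 0.601 -0.149  0.111] [-32.  39. 122. 145.  28. 105.] 0.0 lamp 0.026 guide 0.063 low 0.104
75 0 0 [ 0.584 -0.149  0.096] [-33.  41. 125. 148.  32. 101.] 0.0 lamp 0.048 guide 0.051 low 0.089
0 0 0 [ 0.577 -0.149  0.03 ] [-34.  51. 126. 155.  42.  92.] 0.0 lamp 0.1 guide 0.029 low 0.023
47 -12
97 0.008 0.2 [ 0.405 -0.107  0.119] [-43.  29. 140. 134.  25. 106.] 39.86 lamp 0.192 guide 0.128 low 0.112
97 0.008 0.15 [ 0.454 -0.117  0.119] [-40.  35. 140. 148.  37.  94.] 18.82 lamp 0.145 guide 0.093 low 0.112
97 0.008 0.1 [ 0.503 -0.128  0.119] [-38.  41. 139. 154.  46.  91.] 0.0 lamp 0.1 guide 0.07 low 0.112
97 0.008 0.05 [ 0.552 -0.138  0.119] [-34.  39. 131. 153.  37.  97.] 0.0 lamp 0.058 guide 0.073 low 0.112
97 0.008 0 [ 0.6   -0.148  0.119] [-31.  38. 123. 151.  30. 102.] 0.0 lamp 0.023 guide 0.068 low 0.112
97 0 0 [ 0.599 -0.148  0.111] [-31.  40. 124. 152.  32. 101.] 0.0 lamp 0.03 guide 0.06 low 0.104
75 0 0 [ 0.583 -0.148  0.096] [-33.  42. 126. 154.  36.  97.] 0.0 lamp 0.052 guide 0.048 low 0.089
0 0 0 [ 0.575 -0.148  0.03 ] [-33.  53. 127. 159.  47.  90.] 0.0 lamp 0.105 guide 0.026 low 0.023
```

```bash
cat > plan1.py <<'E'
from col import *
R=pose(45,-10); h=np.array([np.cos(np.radians(-10)),np.sin(np.radians(-10)),0])
pT=arc(97,R,gap=.012)-h*.08
qT,e=ik(pT,R,[-38,38,134,148,38,96]); 
def rows(qs,q0,p0=None,R0=None):
    p0,R0=fk(q0)
    for q in qs:
        p,Rr=fk(q); print((R0.T@(p-p0)*1000).round(1).tolist(),np.degrees(Ro.from_matrix(R0.T@Rr).as_rotvec()).round(1).tolist()," lamp",clr(p,Rr,LAMP).round(3),"guide",clr(p,Rr,GUIDE).round(2),"low",lowz(p,Rr).round(3))
E
python3 - <<'E'
from plan1 import *
from rig import bot
qn=np.array(bot.read_state()["joint_positions"]); print(qT.round(1),e,pT)
np.save('qn.npy',qn)
Q=[qn+(qT-qn)*t for t in np.linspace(0,1,16)]
rr=[np.degrees(np.linalg.norm(Ro.from_matrix(fk(Q[i])[1].T@fk(Q[i+1])[1]).as_rotvec())) for i in range(15)];print(np.round(rr,0))
for k in range(3): print("call",k); rows(Q[5*k+1:5*k+6],Q[5*k])
E
```

```text
[-37.3  36.9 133.4 147.1  36.6  97.4] 5.551115123125783e-13 [ 0.5238503  -0.13483334  0.12284397]
[23. 23. 23. 23. 23. 23. 23. 23. 23. 23. 23. 23. 23. 23. 23.]
call 0
[-0.2, 18.1, 19.5] [-4.5, 0.3, 22.0]  lamp 0.075 guide 0.28 low 0.312
[-1.6, 33.5, 37.0] [-8.6, 1.7, 44.4]  lamp 0.051 guide 0.25 low 0.294
[-3.9, 46.0, 53.1] [-12.1, 4.1, 66.9]  lamp 0.032 guide 0.23 low 0.282
[-6.8, 55.2, 68.2] [-14.9, 7.4, 89.5]  lamp 0.015 guide 0.21 low 0.274
[-9.7, 60.9, 82.9] [-17.0, 11.4, 112.2]  lamp 0.004 guide 0.2 low 0.274
call 1
[-1.5, 1.4, 14.7] [-1.0, 1.9, 23.2]  lamp 0.006 guide 0.2 low 0.278
[-6.6, 3.3, 28.4] [-1.8, 3.7, 46.4]  lamp 0.004 guide 0.21 low 0.267
[-15.3, 5.1, 41.3] [-2.5, 5.4, 69.7]  lamp 0.01 guide 0.19 low 0.238
[-27.7, 6.0, 53.3] [-3.2, 7.0, 93.0]  lamp 0.016 guide 0.16 low 0.211
[-43.7, 5.7, 64.4] [-4.3, 8.8, 116.2]  lamp 0.0 guide 0.14 low 0.19
call 2
[5.4, 19.1, 9.3] [-0.8, 2.4, 23.1]  lamp 0.0 guide 0.12 low 0.17
[10.1, 41.8, 17.0] [-1.3, 5.4, 46.1]  lamp 0.0 guide 0.1 low 0.152
[13.7, 67.9, 22.8] [-1.3, 9.1, 68.9]  lamp 0.037 guide 0.09 low 0.138
[15.6, 97.0, 26.3] [-0.6, 13.8, 91.4]  lamp 0.061 guide 0.08 low 0.127
[15.4, 128.7, 27.1] [1.2, 19.4, 113.5]  lamp 0.078 guide 0.07 low 0.116
```

Run:
```python
from plan1 import *
qn=np.load('qn.npy')
for qA in ([-60,-5,122,147,45,97],[-55,-8,128,147,37,97]):
    qA=np.array(qA,float); print(qA)
    Q=[qn+(qA-qn)*t for t in np.linspace(0,1,16)]
    for k in range(3): print("call",k); rows(Q[5*k+1:5*k+6],Q[5*k])
    Q=[qA+(qT-qA)*t for t in np.linspace(0,1,7)]
    print("B"); rows(Q[1:],Q[0]); print(fk(qA)[0])
```

```text
[-60.  -5. 122. 147.  45.  97.]
call 0
[-17.2, 11.6, -2.0] [-3.8, -3.0, 21.7]  lamp 0.073 guide 0.31 low 0.338
[-36.6, 20.7, -6.3] [-8.5, -5.2, 43.3]  lamp 0.051 guide 0.3 low 0.344
[-57.7, 26.7, -12.8] [-14.0, -6.4, 64.7]  lamp 0.047 guide 0.3 low 0.357
[-79.9, 29.5, -21.5] [-20.5, -6.5, 85.9]  lamp 0.056 guide 0.32 low 0.374
[-102.8, 28.9, -32.5] [-28.1, -5.3, 106.6]  lamp 0.068 guide 0.33 low 0.394
call 1
[5.9, 25.6, -4.1] [-4.5, 2.9, 21.3]  lamp 0.059 guide 0.36 low 0.423
[8.9, 52.5, -10.9] [-8.3, 7.0, 42.5]  lamp 0.067 guide 0.4 low 0.463
[8.9, 80.1, -20.5] [-11.5, 12.5, 63.5]  lamp 0.098 guide 0.44 low 0.477
[5.9, 107.8, -32.9] [-13.6, 19.4, 84.1]  lamp 0.137 guide 0.46 low 0.467
[-0.3, 134.9, -48.0] [-14.6, 27.9, 104.1]  lamp 0.157 guide 0.45 low 0.467
call 2
[32.5, -0.9, -4.9] [1.9, 5.5, 20.9]  lamp 0.163 guide 0.45 low 0.478
[65.3, 1.0, -13.0] [5.4, 10.7, 41.5]  lamp 0.161 guide 0.47 low 0.49
[97.9, 5.5, -24.5] [10.6, 15.3, 61.9]  lamp 0.176 guide 0.49 low 0.487
[129.7, 12.6, -39.3] [17.5, 19.2, 81.9]  lamp 0.207 guide 0.5 low 0.497
[160.0, 22.3, -57.4] [26.4, 21.9, 101.3]  
[... 1412 characters left out ...]
2 low 0.456
[73.2, 13.1, -23.6] [7.7, 14.0, 64.1]  lamp 0.145 guide 0.44 low 0.46
[95.9, 23.0, -36.0] [13.2, 17.8, 85.2]  lamp 0.163 guide 0.44 low 0.469
[117.1, 35.2, -50.5] [20.5, 21.0, 105.8]  lamp 0.174 guide 0.46 low 0.462
B
[63.7, 45.0, 22.4] [-5.5, 6.5, 2.7]  lamp 0.131 guide 0.4 low 0.409
[127.3, 95.7, 33.3] [-11.1, 13.1, 5.0]  lamp 0.09 guide 0.34 low 0.353
[189.6, 149.7, 32.0] [-16.6, 19.9, 6.9]  lamp 0.065 guide 0.27 low 0.298
[250.0, 204.9, 18.4] [-22.1, 26.8, 8.4]  lamp 0.039 guide 0.21 low 0.244
[307.6, 259.0, -7.3] [-27.5, 33.8, 9.4]  lamp 0.044 guide 0.14 low 0.181
[361.6, 309.9, -44.3] [-32.8, 41.0, 10.0]  lamp 0.078 guide 0.07 low 0.116
[ 0.45321625 -0.2792156   0.57332844]
```

>>> play_rows(fingers=[0,0,0,0,0,0,0,0,0,0,0,0,0,0,0], linear=[[-15,14,-2],[-15,14,-2],[-15,14,-2],[-31,24,-6],[-31,24,-6],[-31,24,-6],[-49,32,-12],[-49,32,-12],[-49,32,-12],[-67,36,-20],[-67,36,-20],[-67,36,-20],[-85,37,-30],[-85,37,-30],[-85,37,-30]], rot=[[-3.7,-3.2,21.5],[-3.7,-3.2,21.5],[-3.7,-3.2,21.5],[-8.2,-5.4,43],[-8.2,-5.4,43],[-8.2,-5.4,43],[-13.5,-6.8,64.5],[-13.5,-6.8,64.5],[-13.5,-6.8,64.5],[-19.7,-7,85.7],[-19.7,-7,85.7],[-19.7,-7,85.7],[-26.8,-6,106.7],[-26.8,-6,106.7],[-26.8,-6,106.7]])

```text
time_s: 5.5
position: [0.517, -0.1107, 0.4308]
tcp_rot: [[0.324, 0.397, 0.859], [0.773, -0.635, 0.002], [0.546, 0.663, -0.512]]
force: [0.2, 0.3, 0.3]
opening: 0.997
```

```bash
cat > nxt.py <<'E'
import sys,json
from plan1 import *
from rig import bot
def go(qB,n):
    q0=np.array(bot.read_state()["joint_positions"]);print(bot.read_state()["time_s"],q0.round(1))
    Q=[q0+(np.array(qB)-q0)*t for t in np.linspace(0,1,n+1)]
    print([round(float(np.degrees(np.linalg.norm(Ro.from_matrix(fk(Q[i])[1].T@fk(Q[i+1])[1]).as_rotvec()))),1) for i in range(n)])
    rows(Q[1:],q0)
E
python3 -c "
from nxt import *
go([-55,-8,128,147,37,97],10)"
```

```text
5.5 [-47.1  -4.7 120.5  71.8  41.6 -55.8]
[22.1, 22.1, 22.1, 22.1, 22.1, 22.1, 22.0, 22.0, 22.0, 22.0]
[5.7, 20.5, -4.2] [-4.3, 2.4, 21.6]  lamp 0.066 guide 0.35 low 0.409
[8.4, 41.8, -10.6] [-8.0, 6.0, 43.0]  lamp 0.065 guide 0.38 low 0.446
[8.1, 63.2, -19.1] [-11.1, 10.7, 64.4]  lamp 0.08 guide 0.42 low 0.455
[4.6, 84.3, -29.7] [-13.4, 16.8, 85.5]  lamp 0.108 guide 0.42 low 0.441
[-1.8, 104.6, -42.3] [-14.7, 24.2, 106.4]  lamp 0.123 guide 0.41 low 0.436
[-11.2, 123.4, -56.6] [-14.6, 33.2, 126.7]  lamp 0.129 guide 0.41 low 0.443
[-23.2, 140.4, -72.6] [-12.9, 44.0, 146.3]  lamp 0.137 guide 0.42 low 0.456
[-37.7, 155.1, -90.0] [-8.9, 56.9, 164.7]  lamp 0.145 guide 0.44 low 0.459
[-54.4, 167.2, -108.5] [1.4, -61.0, -153.0]  lamp 0.163 guide 0.44 low 0.468
[-73.0, 176.2, -128.0] [-6.6, -60.8, -130.9]  lamp 0.174 guide 0.46 low 0.462
```

>>> play_rows(fingers=[0,0,0,0,0,0,0,0,0,0,0,0,0,0,0], linear=[[6,20,-4],[6,20,-4],[6,20,-4],[8,42,-11],[8,42,-11],[8,42,-11],[8,63,-19],[8,63,-19],[8,63,-19],[5,84,-30],[5,84,-30],[5,84,-30],[-2,105,-42],[-2,105,-42],[-2,105,-42]], rot=[[-4.3,2.4,21.6],[-4.3,2.4,21.6],[-4.3,2.4,21.6],[-8,6,43],[-8,6,43],[-8,6,43],[-11.1,10.7,64.4],[-11.1,10.7,64.4],[-11.1,10.7,64.4],[-13.4,16.8,85.5],[-13.4,16.8,85.5],[-13.4,16.8,85.5],[-14.7,24.2,106.4],[-14.7,24.2,106.4],[-14.7,24.2,106.4]])

```text
time_s: 7.0
position: [0.5219, -0.1793, 0.5207]
tcp_rot: [[-0.086, -0.28, 0.956], [-0.799, -0.554, -0.234], [0.595, -0.784, -0.176]]
force: [-0.2, -0.1, 1.1]
opening: 1.005
```

```bash
python3 -c "
from nxt import *
go([-55,-8,128,147,37,97],5)
qB=ik(pT-h*.03+np.array([-.03,0,.15]),R,qT);print(qB)"
```

```text
7.0 [-51.   -6.3 124.2 109.5  39.2  20.6]
[22.0, 22.0, 22.0, 22.0, 22.0]
[24.7, 1.2, -5.7] [1.2, 4.9, 21.5]  lamp 0.129 guide 0.41 low 0.443
[49.2, 5.3, -13.8] [3.8, 9.6, 42.8]  lamp 0.137 guide 0.42 low 0.456
[73.2, 12.1, -24.1] [7.8, 13.9, 64.1]  lamp 0.145 guide 0.44 low 0.459
[95.9, 21.5, -36.7] [13.3, 17.7, 85.0]  lamp 0.163 guide 0.44 low 0.468
[117.1, 33.3, -51.4] [20.6, 20.8, 105.6]  lamp 0.174 guide 0.46 low 0.462
(array([-44.57875104,   6.84865439, 131.69861955,  85.47639002,
        23.73858319, 158.95451636]), np.float64(8.326672684688674e-14))
```

>>> play_rows(fingers=[0,0,0,0,0,0,0,0,0,0,0,0,0,0,0], linear=[[25,1,-6],[25,1,-6],[25,1,-6],[49,5,-14],[49,5,-14],[49,5,-14],[73,12,-24],[73,12,-24],[73,12,-24],[96,21,-37],[96,21,-37],[96,21,-37],[117,33,-51],[117,33,-51],[117,33,-51]], rot=[[1.2,4.9,21.5],[1.2,4.9,21.5],[1.2,4.9,21.5],[3.8,9.6,42.8],[3.8,9.6,42.8],[3.8,9.6,42.8],[7.8,13.9,64],[7.8,13.9,64],[7.8,13.9,64],[13.3,17.7,85],[13.3,17.7,85],[13.3,17.7,85],[20.6,20.8,105.6],[20.6,20.8,105.6],[20.6,20.8,105.6]])

```text
time_s: 8.5
position: [0.4534, -0.2797, 0.5734]
tcp_rot: [[-0.183, 0.558, 0.809], [-0.313, 0.747, -0.587], [-0.932, -0.361, 0.038]]
force: [0.4, -0.2, -0.4]
opening: 0.997
```

```bash
python3 -c "
from nxt import *
for qB in ([-52,12,138,147,40,97],[-55,15,138,147,30,97]):
  go(qB,3)
  Q=[np.array(qB)+(qT-np.array(qB))*t for t in np.linspace(0,1,5)]
  rows(Q[1:],Q[0])
"
```

```text
8.5 [-54.9  -7.9 128.  147.3  36.9  96.8]
[9.3, 9.3, 9.3]
[76.0, 38.5, 6.2] [-4.4, 7.5, 3.3]  lamp 0.142 guide 0.4 low 0.401
[146.7, 79.5, -0.8] [-8.7, 15.1, 6.4]  lamp 0.117 guide 0.33 low 0.343
[210.4, 121.4, -19.9] [-12.9, 22.7, 9.6]  lamp 0.111 guide 0.28 low 0.291
[36.7, 34.7, 28.5] [-4.7, 4.8, 0.3]  lamp 0.077 guide 0.23 low 0.258
[77.2, 72.9, 51.7] [-9.4, 9.7, 0.2]  lamp 0.053 guide 0.19 low 0.218
[121.5, 113.4, 68.8] [-13.8, 14.8, -0.2]  lamp 0.062 guide 0.13 low 0.167
[169.5, 155.1, 79.3] [-18.2, 20.0, -1.0]  lamp 0.078 guide 0.07 low 0.116
8.5 [-54.9  -7.9 128.  147.3  36.9  96.8]
[13.0, 13.0, 13.0]
[105.6, 30.6, 7.0] [-3.5, 12.1, 3.5]  lamp 0.145 guide 0.39 low 0.386
[203.7, 66.3, -7.9] [-7.1, 24.1, 6.8]  lamp 0.136 guide 0.32 low 0.316
[290.0, 104.6, -42.4] [-10.8, 36.2, 9.9]  lamp 0.138 guide 0.26 low 0.247
[12.8, 42.2, 27.0] [-5.3, 1.6, -1.3]  lamp 0.104 guide 0.22 low 0.217
[30.2, 87.5, 50.5] [-10.4, 3.4, -2.7]  lamp 0.08 guide 0.18 low 0.185
[52.3, 134.9, 70.1] [-15.3, 5.3, -4.3]  lamp 0.069 guide 0.13 low 0.151
[79.5, 183.7, 85.3] [-20.2, 7.4, -5.9]  lamp 0.078 guide 0.07 low 0.116
```

Second option. First stage:

>>> play_rows(fingers=[0,0,0,0,0,0,0,0,0], linear=[[106,31,7],[106,31,7],[106,31,7],[204,66,-8],[204,66,-8],[204,66,-8],[290,105,-42],[290,105,-42],[290,105,-42]], rot=[[-3.5,12.1,3.5],[-3.5,12.1,3.5],[-3.5,12.1,3.5],[-7.1,24.1,6.8],[-7.1,24.1,6.8],[-7.1,24.1,6.8],[-10.8,36.2,9.9],[-10.8,36.2,9.9],[-10.8,36.2,9.9]])

```text
time_s: 9.4
position: [0.4248, -0.2666, 0.2612]
tcp_rot: [[-0.579, 0.478, 0.661], [0.18, 0.865, -0.468], [-0.795, -0.152, -0.587]]
force: [0.3, 1.1, 0.5]
opening: 0.998
```

```bash
python3 -c "
from nxt import *
go(qT,4)"
```

```text
9.4 [-54.8  15.2 137.9 147.1  29.8  96.8]
[5.6, 5.5, 5.5, 5.4]
[12.2, 41.9, 26.7] [-5.2, 1.5, -1.3]  lamp 0.104 guide 0.22 low 0.215
[28.8, 86.8, 50.2] [-10.3, 3.2, -2.7]  lamp 0.08 guide 0.18 low 0.184
[50.1, 133.9, 69.7] [-15.2, 5.1, -4.2]  lamp 0.069 guide 0.13 low 0.15
[76.4, 182.3, 85.0] [-20.0, 7.1, -5.8]  lamp 0.078 guide 0.07 low 0.116
```

>>> play_rows(fingers=[0,0,0,0,0,0,0,0,0,0], linear=[[12,42,27],[12,42,27],[29,87,50],[29,87,50],[50,134,70],[50,134,70],[76,182,85],[76,182,85],[76,182,85],[76,182,85]], rot=[[-5.2,1.5,-1.3],[-5.2,1.5,-1.3],[-10.3,3.2,-2.7],[-10.3,3.2,-2.7],[-15.2,5.1,-4.2],[-15.2,5.1,-4.2],[-20,7.1,-5.8],[-20,7.1,-5.8],[-20,7.1,-5.8],[-20,7.1,-5.8]])

```text
time_s: 10.4
position: [0.5262, -0.1385, 0.1288]
tcp_rot: [[-0.69, 0.175, 0.702], [0.117, 0.985, -0.13], [-0.714, -0.008, -0.7]]
force: [0.1, 0.1, -0.1]
opening: 0.999
```

```bash
python3 -c "
from h import *
from col import *
s=bot.read_state();print(s['time_s'],s['position'],np.round(s['joint_positions'],1))
R=pose(45,-10)
plan(arc(97,R,gap=.010),R)
snap('w5');snap('sc5','scene')
im=load('w5')[1][0:240,150:450]; cv2.imwrite('pics/w5c.png',cv2.resize(im,None,fx=2.5,fy=2.5,interpolation=cv2.INTER_CUBIC))
"
```

```text
10.4 [ 0.52618943 -0.1385488   0.12877317] [-37.4  36.2 133.1 146.9  36.3  97.5]
linear mm [-48.2, 3.4, 60.4] rot deg [-0.36, 0.55, 0.26]
```

View pics/w5.png

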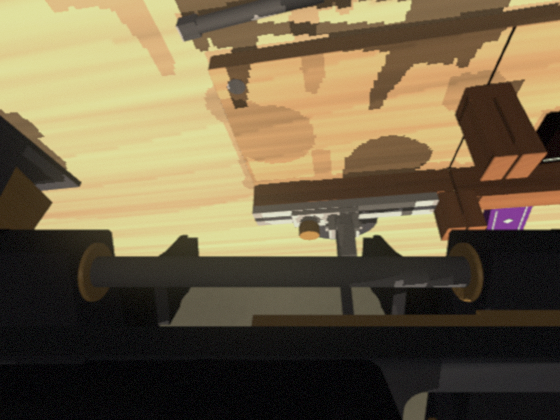

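View pics/sc5.png

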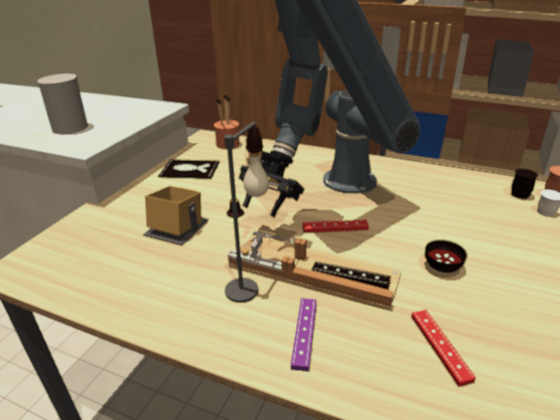

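>>> play_rows(fingers=[0,0,0,0,0,0], linear=[[-24,2,30],[-24,2,30],[-48,3,60],[-48,3,60],[-48,3,60],[-48,3,60]], rot=[[0,0,0],[0,0,0],[-0.4,0.6,0.3],[-0.4,0.6,0.3],[-0.4,0.6,0.3],[-0.4,0.6,0.3]])

```text
time_s: 11.1
position: [0.6004, -0.148, 0.119]
tcp_rot: [[-0.7, 0.173, 0.693], [0.125, 0.985, -0.12], [-0.703, 0.003, -0.711]]
force: [-0.8, 0.6, 0.3]
opening: 0.997
```

```bash
python3 -c "
from h import *
from col import *
s=bot.read_state();p=np.array(s['position']);R0=np.array(s['tcp_rot']);print(s['time_s'],p,s['force'],(p+R0[:,1]*.051).round(4),clr(p,R0,LAMP))
R=pose(45,-10); U,_,V=np.linalg.svd(R0);R0=U@V
for th in (97,90,80,70,60,50,40,30,20,10,5,0,-3):
    t=arc(th,R); print(th,(R0.T@(t-p)*1000).round(1).tolist(),np.degrees(Ro.from_matrix(R0.T@R).as_rotvec()).round(2), clr(t,R,LAMP).round(3))
snap('w6');snap('sc6','scene')
im=load('sc6')[1][130:280,215:325]; cv2.imwrite('pics/sc6c.png',cv2.resize(im,None,fx=4,fy=4,interpolation=cv2.INTER_CUBIC))
"
```

```text
11.1 [ 0.60039534 -0.14802532  0.11898354] [-0.83141578  0.57624657  0.33888113] [ 0.6092 -0.0978  0.1191] 0.02031314851804244
97 [5.0, -0.6, 6.3] [ 0.14 -0.3  -0.08] 0.026
90 [12.2, -1.6, 5.2] [ 0.14 -0.3  -0.08] 0.033
80 [22.3, -2.9, 4.9] [ 0.14 -0.3  -0.08] 0.043
70 [32.3, -4.0, 6.7] [ 0.14 -0.3  -0.08] 0.053
60 [41.6, -4.7, 10.3] [ 0.14 -0.3  -0.08] 0.063
50 [50.0, -5.2, 15.6] [ 0.14 -0.3  -0.08] 0.071
40 [57.2, -5.4, 20.9] [ 0.14 -0.3  -0.08] 0.078
30 [63.9, -5.7, 25.7] [ 0.14 -0.3  -0.08] 0.085
20 [69.9, -5.7, 31.7] [ 0.14 -0.3  -0.08] 0.091
10 [74.9, -5.5, 39.0] [ 0.14 -0.3  -0.08] 0.096
5 [77.0, -5.2, 43.0] [ 0.14 -0.3  -0.08] 0.098
0 [78.7, -4.9, 47.3] [ 0.14 -0.3  -0.08] 0.1
-3 [79.6, -4.7, 49.9] [ 0.14 -0.3  -0.08] 0.101
```

View pics/sc6c.png

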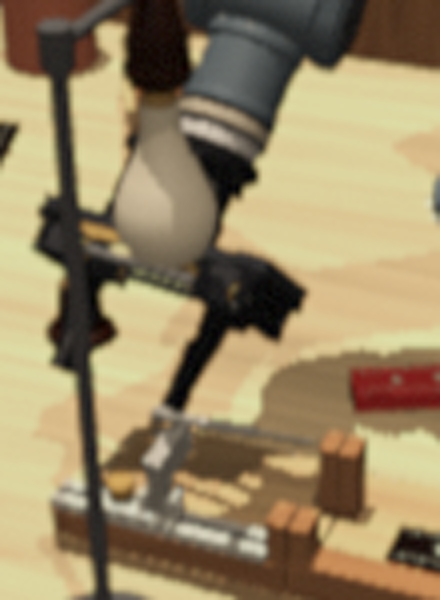

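View pics/w6.png

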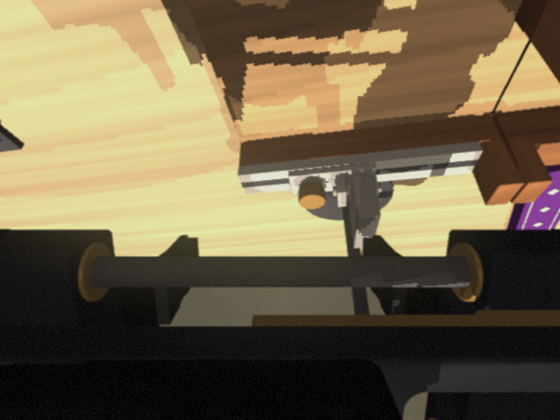

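>>> play_rows(fingers=[0,0,0,0,0,0,0,0,0,0,0], linear=[[5,-0.5,6],[8.5,-1,6],[12,-1.5,5],[17,-2,5],[22,-3,5],[27,-3.5,6],[32,-4,7],[37,-4.5,8.5],[41.5,-5,10],[46,-5,13],[50,-5,15.5]], rot=[[0,0,0],[0,0,0],[0,0,0],[0,0,0],[0,0,0],[0,0,0],[0,0,0],[0,0,0],[0,0,0],[0,0,0],[0,0,0]])

```text
time_s: 12.3
position: [0.5765, -0.1489, 0.0721]
tcp_rot: [[-0.699, 0.173, 0.694], [0.124, 0.985, -0.12], [-0.704, 0.002, -0.71]]
force: [-1.1, -0.5, 0.6]
opening: 0.998
```

```bash
python3 -c "
from h import *
from col import *
s=bot.read_state();p=np.array(s['position']);R0=np.array(s['tcp_rot']);print(s['time_s'],p,s['force'],(p+R0[:,1]*.051).round(4),arc(50,pose(45,-10)))
snap('w7')
R=pose(45,-10); U,_,V=np.linalg.svd(R0);R0=U@V
for th in (50,40,30,20,10,5,0,-3,-5):
    t=arc(th,R); print(th,(R0.T@(t-p)*1000).round(1).tolist())
"
```

```text
12.3 [ 0.57653374 -0.14891756  0.07210565] [-1.05487758 -0.46977354  0.59346602] [ 0.5853 -0.0987  0.0722] [ 0.57533862 -0.1487252   0.07268396]
50 [0.5, -0.0, -1.3]
40 [7.7, -0.3, 4.0]
30 [14.4, -0.6, 8.8]
20 [20.4, -0.6, 14.8]
10 [25.4, -0.3, 22.1]
5 [27.5, -0.1, 26.1]
0 [29.2, 0.2, 30.4]
-3 [30.0, 0.4, 33.0]
-5 [30.5, 0.6, 34.8]
```

View pics/w7.png

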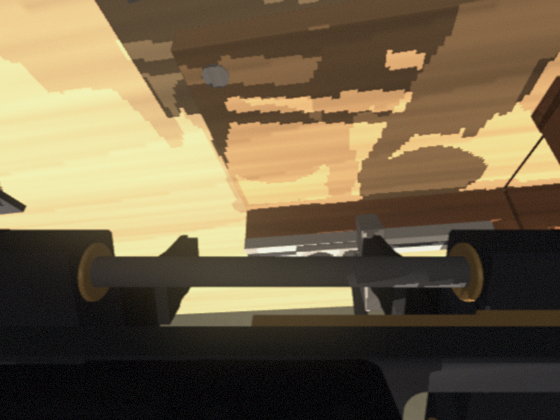

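>>> play_rows(fingers=[0,0,0,0,0,0,0,0,0,0,0,0], linear=[[4,0,1.5],[7.7,0,4],[11,-0.5,6.5],[14.4,-0.5,9],[17.5,-0.5,12],[20.4,-0.5,15],[23,-0.5,18.5],[25.4,0,22],[27.5,0,26],[29,0,30],[30,0,32],[30,0,32]], rot=[[0,0,0],[0,0,0],[0,0,0],[0,0,0],[0,0,0],[0,0,0],[0,0,0],[0,0,0],[0,0,0],[0,0,0],[0,0,0],[0,0,0]])

```text
time_s: 13.55
position: [0.5775, -0.1486, 0.0282]
tcp_rot: [[-0.7, 0.172, 0.693], [0.124, 0.985, -0.119], [-0.703, 0.003, -0.711]]
force: [-2.1, 0.9, 0.8]
opening: 0.998
```

```bash
python3 -c "
from h import *
from col import *
s=bot.read_state();p=np.array(s['position']);R0=np.array(s['tcp_rot']);print(s['time_s'],p,s['force'],(p+R0[:,1]*.051).round(4),arc(0,pose(45,-10)))
snap('w8')"
```

```text
13.55 [ 0.57746646 -0.14860376  0.0282203 ] [-2.10629677  0.93282915  0.80556579] [ 0.5862 -0.0984  0.0284] [ 0.57722612 -0.1487252   0.03      ]
```

View pics/w8.png

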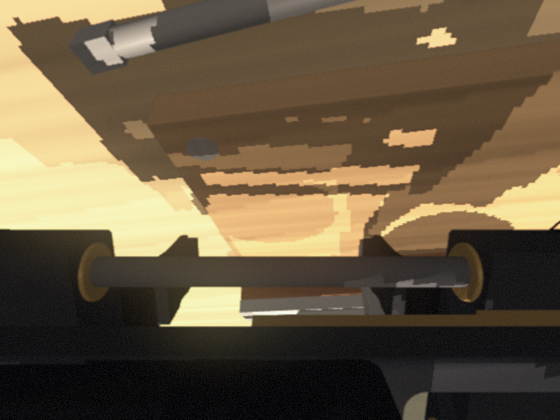

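>>> play_rows(fingers=[0,0,0,0], linear=[[-0.7,0.2,0.7],[-1.4,0.3,1.4],[-2.1,0.5,2.1],[-2.1,0.5,2.1]], rot=[[0,0,0],[0,0,0],[0,0,0],[0,0,0]])

```text
time_s: 14.0
position: [0.5783, -0.1483, 0.028]
tcp_rot: [[-0.703, 0.174, 0.689], [0.127, 0.985, -0.119], [-0.7, 0.003, -0.715]]
force: [-9.5, -2.4, 2.8]
opening: 0.995
```

>>> play_rows(fingers=[0,0,0,0,0], linear=[[1,0,-15],[0,0,-45],[0,0,-75],[0,0,-100],[0,0,-100]], rot=[[0,0,0],[0,0,0],[0,0,0],[0,0,0],[0,0,0]])

```text
time_s: 14.5
position: [0.5104, -0.1367, 0.1016]
tcp_rot: [[-0.698, 0.173, 0.695], [0.124, 0.985, -0.121], [-0.705, 0.002, -0.709]]
force: [-1.6, -0.1, -0.2]
opening: 0.999
```

```bash
python3 -c "
from h import *
s=bot.read_state();print(s['time_s'],s['position'],s['force'],np.round(s['joint_positions'],1))
snap('w9');snap('sc9','scene')
a=cv2.resize(load('w9')[1][0:240,180:480],None,fx=2,fy=2,interpolation=cv2.INTER_CUBIC)
b=cv2.resize(load('sc9')[1][210:310,220:320],None,fx=4.8,fy=4.8,interpolation=cv2.INTER_CUBIC)
o=np.hstack([a[:, :],b]);o=cv2.resize(o,(800,int(480*800/o.shape[1])));cv2.imwrite('pics/c9.png',o)"
```

```text
14.5 [ 0.5104486  -0.1366637   0.10163511] [-1.5842577  -0.08804726 -0.153166  ] [-39.2  41.4 135.8 149.2  42.4  92.2]
```

View pics/c9.png

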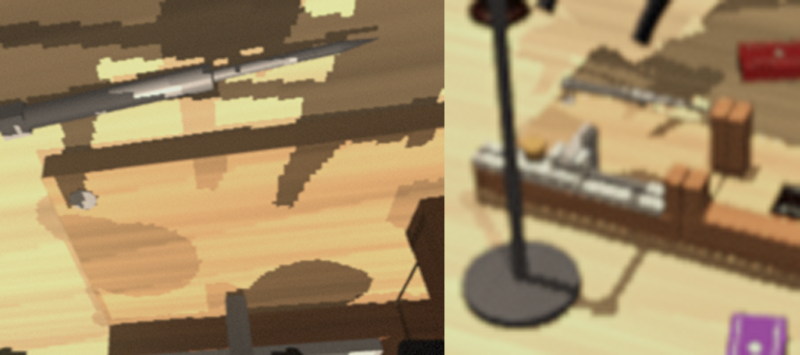

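The arm now hangs down in front of the fence: the foot is at (237,300) in the left panel and upright on the bracket in the right one. The force also rose sharply at the limit. Next I plan the transfer to the strip.

```bash
cat > p2.py <<'E'
from nxt import *
RS=np.array([[1,0,0],[0,-1,0],[0,0,-1.]])
RS=rz(-1)@RS
E
python3 - <<'E'
from p2 import *
pS=np.array([.50,.17,.20])
qS,e=ik(pS,RS,[5,30,100,0,60,100]); print(qS.round(1),e)
qn=np.array(bot.read_state()["joint_positions"])
for qM in ([-45,12,135,100,42,97],[-40,10,130,75,42,97]):
    qM=np.array(qM,float); print(qM)
    for A,B,n in ((qn,qM,5),(qM,qS,6)):
        for t in np.linspace(0,1,n+1)[1:]:
            p,Rr=fk(A+(B-A)*t); print(p.round(3),Rr[:,2].round(2),"lamp",clr(p,Rr,LAMP).round(3),"guide",clr(p,Rr,GUIDE).round(3),"low",lowz(p,Rr).round(3))
E
```

```text
[ 6.6 24.5 97.4  0.  58.1 97.6] 3.3306690738754696e-13
[-45.  12. 135. 100.  42.  97.]
[ 0.525 -0.124  0.148] [ 0.76 -0.07 -0.65] lamp 0.077 guide 0.08 low 0.137
[ 0.529 -0.108  0.192] [ 0.8  -0.01 -0.6 ] lamp 0.061 guide 0.108 low 0.176
[ 0.525 -0.09   0.23 ] [ 0.82  0.04 -0.57] lamp 0.034 guide 0.137 low 0.208
[ 0.514 -0.073  0.262] [ 0.83  0.08 -0.56] lamp 0.033 guide 0.165 low 0.234
[ 0.499 -0.057  0.288] [ 0.82  0.11 -0.56] lamp 0.047 guide 0.19 low 0.254
[0.515 0.024 0.275] [ 0.71  0.35 -0.62] lamp 0.051 guide 0.177 low 0.238
[0.508 0.091 0.255] [ 0.52  0.49 -0.7 ] lamp 0.088 guide 0.177 low 0.219
[0.491 0.137 0.232] [ 0.3   0.52 -0.8 ] lamp 0.091 guide 0.178 low 0.199
[0.477 0.16  0.211] [ 0.11  0.42 -0.9 ] lamp 0.107 guide 0.172 low 0.186
[0.478 0.167 0.198] [ 0.    0.24 -0.97] lamp 0.136 guide 0.16 low 0.184
[0.5  0.17 0.2 ] [ 0.  0. -1.] lamp 0.155 guide 0.16 low 0.2
[-40.  10. 130.  75.  42.  97.]
[ 0.535 -0.104  0.152] [ 0.77 -0.01 -0.64] lamp 0.067 guide 0.071 low 0.139
[ 0.54  -0.069  0.196] [ 0.79  0.11 -0.6 ] lamp 0.025 guide 0.102 low 0.176
[ 0.531 -0.038  0.231] [ 0.78  0.2  -0.6 ] lamp 0.011 guide 0.133 low 0.203
[ 0.511 -0.015  0.256] [ 0.74  0.26 -0.63] lamp 0.038 guide 0.159 low 0.222
[ 0.483 -0.003  0.272] [ 0.68  0.27 -0.68] lamp 0.071 guide 0.185 low 0.234
[0.487 0.049 0.258] [ 0.54  0.4  -0.74] lamp 0.08 guide 0.176 low 0.221
[0.483 0.091 0.241] [ 0.38  0.45 -0.81] lamp 0.086 guide 0.172 low 0.208
[0.477 0.122 0.224] [ 0.22  0.42 -0.88] lamp 0.096 guide 0.167 low 0.196
[0.475 0.142 0.21 ] [ 0.09  0.33 -0.94] lamp 0.104 guide 0.16 low 0.19
[0.482 0.156 0.201] [ 0.01  0.18 -0.98] lamp 0.136 guide 0.154 low 0.19
[0.5  0.17 0.2 ] [ 0.  0. -1.] lamp 0.155 guide 0.16 low 0.2
```

Run:
```python
from p2 import *
qS,e=ik(np.array([.50,.17,.20]),RS,[5,30,100,0,60,100])
q1=np.array([-52,20,138,147,38,97.]);q2=np.array([-48,8,136,75,45,100.])
qn=np.array(bot.read_state()["joint_positions"])
for A,B,n in ((q1,q2,4),(q2,qS,5)):
    for t in np.linspace(0,1,n+1)[1:]:
            p,Rr=fk(A+(B-A)*t); print(p.round(3),Rr[:,2].round(2),"lamp",clr(p,Rr,LAMP).round(3),"guide",clr(p,Rr,GUIDE).round(3),"low",lowz(p,Rr).round(3))
go(q1,3)
```

```text
[ 0.487 -0.184  0.275] [ 0.82 -0.23 -0.52] lamp 0.071 guide 0.215 low 0.253
[ 0.491 -0.119  0.282] [ 0.84 -0.04 -0.54] lamp 0.08 guide 0.195 low 0.254
[ 0.474 -0.058  0.278] [ 0.79  0.13 -0.6 ] lamp 0.068 guide 0.193 low 0.246
[ 0.439 -0.01   0.265] [ 0.69  0.26 -0.68] lamp 0.102 guide 0.207 low 0.231
[0.448 0.046 0.249] [ 0.51  0.42 -0.75] lamp 0.099 guide 0.194 low 0.215
[0.448 0.088 0.229] [ 0.3   0.46 -0.84] lamp 0.104 guide 0.185 low 0.2
[0.452 0.118 0.212] [ 0.11  0.38 -0.92] lamp 0.105 guide 0.172 low 0.189
[0.468 0.142 0.2  ] [ 0.    0.21 -0.98] lamp 0.119 guide 0.154 low 0.188
[0.5  0.17 0.2 ] [ 0.  0. -1.] lamp 0.155 guide 0.16 low 0.2
14.6 [-39.1  41.6 135.5 149.3  42.4  92.2]
[6.6, 6.6, 6.6]
[-36.2, -42.1, -39.7] [4.9, -4.0, 1.8]  lamp 0.075 guide 0.13 low 0.144
[-65.7, -80.6, -84.1] [10.0, -7.8, 3.3]  lamp 0.08 guide 0.18 low 0.194
[-88.8, -114.5, -132.3] [15.3, -11.5, 4.7]  lamp 0.107 guide 0.23 low 0.242
```

>>> play_rows(fingers=[0,0,0,0,0,0,0], linear=[[-36,-42,-40],[-36,-42,-40],[-66,-81,-84],[-66,-81,-84],[-89,-114,-132],[-89,-114,-132],[-89,-114,-132]], rot=[[4.9,-4,1.8],[4.9,-4,1.8],[10,-7.8,3.3],[10,-7.8,3.3],[15.3,-11.5,4.7],[15.3,-11.5,4.7],[15.3,-11.5,4.7]])

```text
time_s: 15.3
position: [0.4636, -0.2464, 0.2579]
tcp_rot: [[-0.526, 0.418, 0.741], [0.146, 0.903, -0.405], [-0.838, -0.105, -0.536]]
force: [0.2, -0.1, -0.2]
opening: 1.001
```

Run:
```python
from p2 import *
go([-48,8,136,75,45,100.],4)
```

```text
15.3 [-51.9  19.8 137.8 147.   37.7  97.1]
[19.0, 18.9, 18.7, 18.6]
[-18.6, 63.8, -16.6] [-10.8, -3.2, -15.3]  lamp 0.071 guide 0.22 low 0.254
[-16.7, 123.7, -43.8] [-21.2, -5.7, -30.8]  lamp 0.08 guide 0.2 low 0.255
[4.5, 172.1, -78.7] [-31.5, -7.1, -46.4]  lamp 0.068 guide 0.19 low 0.246
[41.5, 202.3, -117.4] [-41.3, -7.2, -62.2]  lamp 0.102 guide 0.21 low 0.231
```

>>> play_rows(fingers=[0,0,0,0,0,0,0,0,0,0,0,0], linear=[[-19,64,-17],[-19,64,-17],[-19,64,-17],[-17,124,-44],[-17,124,-44],[-17,124,-44],[4,172,-79],[4,172,-79],[4,172,-79],[42,202,-117],[42,202,-117],[42,202,-117]], rot=[[-10.8,-3.2,-15.3],[-10.8,-3.2,-15.3],[-10.8,-3.2,-15.3],[-21.2,-5.7,-30.8],[-21.2,-5.7,-30.8],[-21.2,-5.7,-30.8],[-31.5,-7.1,-46.4],[-31.5,-7.1,-46.4],[-31.5,-7.1,-46.4],[-41.3,-7.2,-62.2],[-41.3,-7.2,-62.2],[-41.3,-7.2,-62.2]])

```text
time_s: 16.5
position: [0.4384, -0.0079, 0.2631]
tcp_rot: [[-0.25, -0.687, 0.682], [-0.791, 0.551, 0.265], [-0.558, -0.473, -0.682]]
force: [0.4, -0.5, -0.3]
opening: 0.998
```

Run:
```python
from p2 import *
qS,e=ik(np.array([.50,.17,.20]),RS,[5,30,100,0,60,100])
go(qS,5)
```

```text
16.5 [-47.9   8.3 136.1  74.8  45.1 100. ]
[25.9, 25.4, 24.9, 24.2, 23.5]
[-36.7, 32.1, 31.3] [-13.4, -4.8, -21.6]  lamp 0.1 guide 0.19 low 0.214
[-59.7, 64.0, 55.8] [-26.0, -8.6, -43.4]  lamp 0.105 guide 0.19 low 0.198
[-74.0, 85.7, 78.2] [-37.5, -10.9, -65.3]  lamp 0.105 guide 0.17 low 0.188
[-90.2, 92.2, 103.0] [-47.4, -11.1, -87.5]  lamp 0.119 guide 0.15 low 0.187
[-121.0, 85.5, 132.2] [-55.2, -8.7, -109.8]  lamp 0.155 guide 0.16 low 0.2
```

Close the fingers on the way.

>>> play_rows(fingers=[0,60,120,180,255,255,255,255,255,255,255,255,255,255,255,255,255,255], linear=[[-37,32,31],[-37,32,31],[-37,32,31],[-60,64,56],[-60,64,56],[-60,64,56],[-74,86,78],[-74,86,78],[-74,86,78],[-90,92,103],[-90,92,103],[-90,92,103],[-121,86,132],[-121,86,132],[-121,86,132],[-121,86,132],[-121,86,132],[-121,86,132]], rot=[[-13.4,-4.8,-21.6],[-13.4,-4.8,-21.6],[-13.4,-4.8,-21.6],[-26,-8.6,-43.4],[-26,-8.6,-43.4],[-26,-8.6,-43.4],[-37.5,-10.9,-65.3],[-37.5,-10.9,-65.3],[-37.5,-10.9,-65.3],[-47.4,-11.1,-87.5],[-47.4,-11.1,-87.5],[-47.4,-11.1,-87.5],[-55.2,-8.7,-109.8],[-55.2,-8.7,-109.8],[-55.2,-8.7,-109.8],[-55.2,-8.7,-109.8],[-55.2,-8.7,-109.8],[-55.2,-8.7,-109.8]])

```text
time_s: 18.3
position: [0.5, 0.169, 0.1996]
tcp_rot: [[1.0, -0.024, -0.001], [-0.024, -1.0, 0.0], [-0.001, -0.0, -1.0]]
force: [1.0, 0.1, -0.0]
opening: 0.003
```

Run:
```python
from h import *
from kin import *
s=bot.read_state();print(s['time_s'],s['position'],s['force'],np.round(s['joint_positions'],1))
RS=rz(-1)@np.array([[1,0,0],[0,-1,0],[0,0,-1.]])
plan([.532,.17,.10],RS);plan([.532,.17,.022],RS)
snap('w10');snap('t10','top')
a=cv2.resize(load('t10')[1][165:255,165:335],None,fx=4.7,fy=4.7,interpolation=cv2.INTER_CUBIC);cv2.imwrite('pics/t10c.png',a)
```

```text
18.3 [0.50001499 0.16896666 0.19964058] [ 0.97747294  0.08467755 -0.02460162] [ 6.5 24.5 97.4  0.  58.1 97.9]
linear mm [32.0, -1.8, 99.6] rot deg [-0.02, 0.05, -0.39]
linear mm [32.1, -1.8, 177.6] rot deg [-0.02, 0.05, -0.39]
```

View pics/t10c.png

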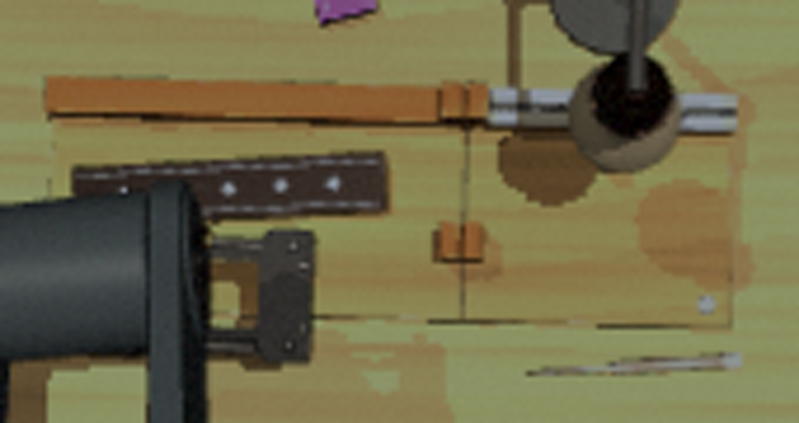

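View pics/w10.png

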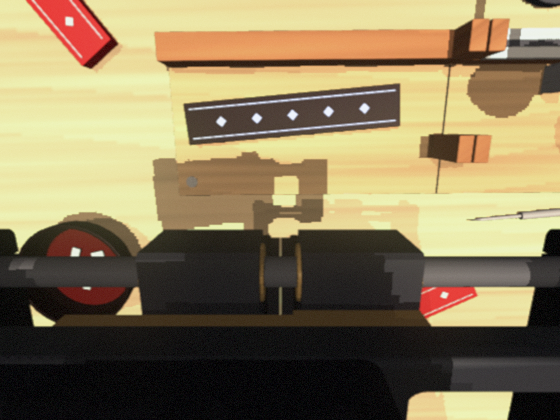

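Run:
```python
from h import *
c,im=load('w10')
print((onz(c,[(184.5,104.5),(399.5,85),(399.5,125),(191,144)],.033)*1e3).round(1).tolist())
print('fence face bottom',(onz(c,[(165,66),(440,62)],.015)*1e3).round(1).tolist(),'top47',(onz(c,[(158,62),(455,56)],.047)*1e3).round(1).tolist())
print('guide top',(onz(c,[(460,135),(490,135),(460,162),(488,162)],.075)*1e3).round(1).tolist())
```

```text
[[590.3, 259.7, 33.0], [603.1, 52.3, 33.0], [566.0, 49.9, 33.0], [552.5, 256.8, 33.0]]
fence face bottom [[628.6, 280.7, 15.0], [625.8, 7.1, 15.0]] top47 [[626.3, 276.2, 47.0], [624.9, 8.9, 47.0]]
guide top [[556.3, 12.0, 75.0], [555.7, -14.0, 75.0], [533.0, 9.4, 75.0], [532.4, -15.3, 75.0]]
```

>>> play_rows(fingers=[255,255,255,255,255,255,255], linear=[[30,0,50],[30,0,100],[30,0,140],[30,0,170],[30,0,177.5],[30,0,177.5],[30,0,177.5]], rot=[[0,0,0],[0,0,0],[0,0,0],[0,0,0],[0,0,0],[0,0,0],[0,0,0]])

```text
time_s: 19.1
position: [0.5318, 0.1681, 0.0244]
tcp_rot: [[1.0, -0.024, 0.004], [-0.024, -1.0, -0.0], [0.004, 0.0, -1.0]]
force: [0.3, -0.5, 0.3]
opening: 0.004
```

>>> play_rows(fingers=[255,255,255,255,255,255,255,255,255,255,255,255], linear=[[8,0,0],[14,0,0],[18,0,0],[22,0,0],[26,0,0],[30,0,0],[33,0,0],[36,0,0],[38,0,0],[40,0,0],[41,0,0],[41,0,0]], rot=[[0,0,0],[0,0,0],[0,0,0],[0,0,0],[0,0,0],[0,0,0],[0,0,0],[0,0,0],[0,0,0],[0,0,0],[0,0,0],[0,0,0]])

```text
time_s: 20.3
position: [0.5721, 0.1673, 0.0229]
tcp_rot: [[1.0, -0.023, 0.002], [-0.023, -1.0, -0.001], [0.002, 0.0, -1.0]]
force: [-0.3, -0.9, -0.1]
opening: 0.007
```

>>> play_rows(fingers=[255,255,255,255,255], linear=[[1.5,0,0],[3,0,0],[4.5,0,0],[5.5,0,0],[5.5,0,0]], rot=[[0,0,0],[0,0,0],[0,0,0],[0,0,0],[0,0,0]])

```text
time_s: 20.8
position: [0.5742, 0.167, 0.0229]
tcp_rot: [[1.0, -0.023, -0.005], [-0.023, -1.0, -0.001], [-0.005, 0.001, -1.0]]
force: [-5.8, -0.3, 4.8]
opening: 0.004
```

>>> play_rows(fingers=[255,255,255,255,255,255,255,255], linear=[[-25,0,0],[-25,0,0],[-40,-10,-50],[-55,-30,-100],[-70,-30,-140],[-75,-30,-178],[-75,-30,-178],[-75,-30,-178]], rot=[[0,0,0],[0,0,0],[0,0,0],[0,0,0],[0,0,0],[0,0,0],[0,0,0],[0,0,0]])

```text
time_s: 21.6
position: [0.5045, 0.1994, 0.2026]
tcp_rot: [[1.0, -0.023, 0.007], [-0.023, -1.0, 0.0], [0.007, -0.001, -1.0]]
force: [-0.3, -0.2, -0.9]
opening: 0.006
```

Run:
```python
from h import *
s=bot.read_state();print(s['time_s'],s['position'],s['force'])
snap('w11')
cv2.imwrite('pics/w11c.png',cv2.resize(load('w11')[1][0:150,180:480],None,fx=2.6,fy=2.6,interpolation=cv2.INTER_CUBIC))
```

```text
21.6 [0.50452485 0.19940108 0.20257269] [-0.33647685 -0.16783576 -0.93427516]
```

View pics/w11c.png

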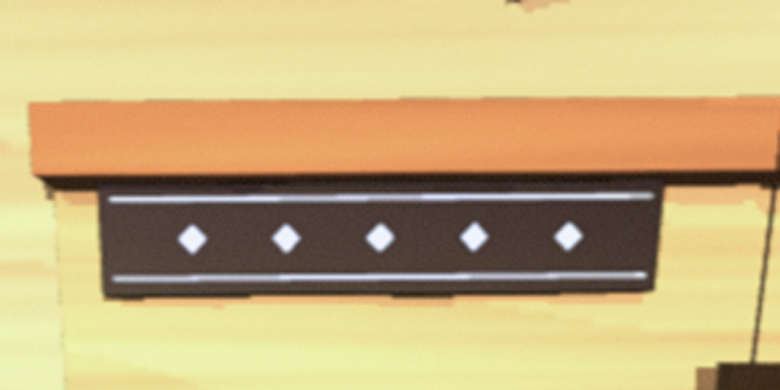

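The strip is flush along the fence, its tail at crop (100,190)–(105,297) and its lead at (660,188)–(652,290). Locate the tail.

Run:
```python
from h import *
c,im=load('w11')
f=lambda p:(180+p[0]/2.6,p[1]/2.6)
print((onz(c,[f((99,191)),f((105,297)),f((661,187)),f((653,290)),f((192,238)),f((569,236))],.033)*1e3).round(1).tolist())
RS=np.array(bot.read_state()['tcp_rot'])
plan([.606,.31,.10],RS);plan([.606,.31,.022],RS)
```

```text
[[623.9, 256.5, 33.0], [586.2, 256.7, 33.0], [620.6, 49.1, 33.0], [584.2, 48.9, 33.0], [606.7, 222.8, 33.0], [604.2, 81.9, 33.0]]
linear mm [99.7, -113.2, 101.4] rot deg [-0.0, -0.0, -0.0]
linear mm [99.5, -113.3, 179.4] rot deg [-0.0, -0.0, -0.0]
```

>>> play_rows(fingers=[255,255,255,255,255,255,255,255], linear=[[40,-50,0],[80,-100,30],[99,-113,70],[99,-113,120],[99,-113,160],[99,-113,180],[99,-113,180],[99,-113,180]], rot=[[0,0,0],[0,0,0],[0,0,0],[0,0,0],[0,0,0],[0,0,0],[0,0,0],[0,0,0]])

```text
time_s: 22.45
position: [0.6037, 0.3091, 0.0191]
tcp_rot: [[1.0, -0.023, -0.002], [-0.023, -1.0, -0.001], [-0.002, 0.001, -1.0]]
force: [0.1, 0.1, 0.4]
opening: 0.005
```

>>> play_rows(fingers=[255,255,255,255,255,255,255,255,255,255,255,255,255,255,255,255,255,255], linear=[[1,20,0],[1,30,0],[1,36,0],[1,42,0],[1,50,0],[1,58,0],[1,66,0],[1.5,74,0],[1.5,82,0],[1.5,90,0],[1.5,98,0],[2,106,0],[2,114,0],[2,122,0],[2,128,0],[2,132,0],[2,135,0],[2,135,0]], rot=[[0,0,0],[0,0,0],[0,0,0],[0,0,0],[0,0,0],[0,0,0],[0,0,0],[0,0,0],[0,0,0],[0,0,0],[0,0,0],[0,0,0],[0,0,0],[0,0,0],[0,0,0],[0,0,0],[0,0,0],[0,0,0]])

```text
time_s: 24.25
position: [0.6029, 0.174, 0.0209]
tcp_rot: [[1.0, -0.023, 0.001], [-0.023, -1.0, -0.001], [0.001, 0.001, -1.0]]
force: [-0.1, 0.6, 0.2]
opening: 0.008
```

Run:
```python
from h import *
s=bot.read_state();print(s['time_s'],s['position'],s['force'])
snap('t12','top');snap('w12')
cv2.imwrite('pics/t12c.png',cv2.resize(load('t12')[1][165:255,165:335],None,fx=4.7,fy=4.7,interpolation=cv2.INTER_CUBIC))
```

```text
24.25 [0.60294781 0.17398427 0.02088132] [-0.08286488  0.61299423  0.18475139]
```

View pics/t12c.png

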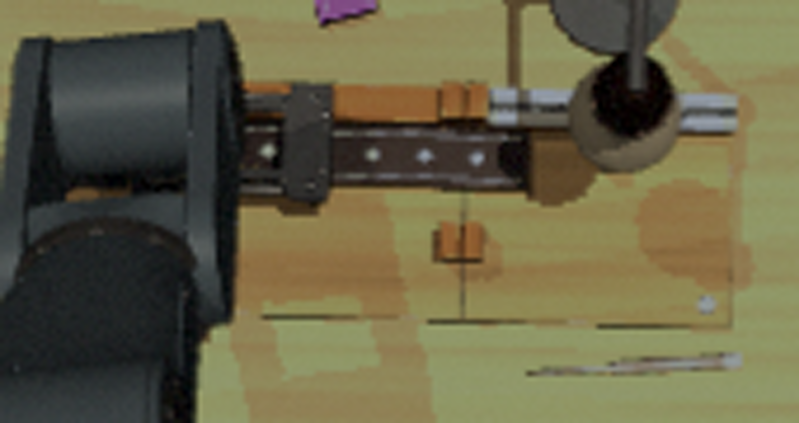

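View pics/w12.png

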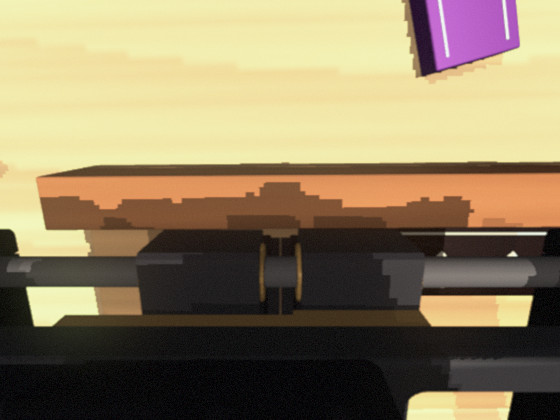

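>>> play_rows(fingers=[255,255,255,255,255,255,255,255,255,255,255], linear=[[0,5,0],[0.2,10,0],[0.3,15,0],[0.4,20,0],[0.5,24,0],[0.5,27,0],[0.5,30,0],[0.5,32,0],[0.5,34,0],[0.5,35,0],[0.5,35,0]], rot=[[0,0,0],[0,0,0],[0,0,0],[0,0,0],[0,0,0],[0,0,0],[0,0,0],[0,0,0],[0,0,0],[0,0,0],[0,0,0]])

```text
time_s: 25.45
position: [0.6028, 0.1394, 0.0211]
tcp_rot: [[1.0, -0.023, 0.001], [-0.023, -1.0, -0.001], [0.001, 0.001, -1.0]]
force: [-0.4, -0.5, -0.5]
opening: 0.003
```

Run:
```python
from h import *
s=bot.read_state();print(s['time_s'],s['position'],s['force'])
snap('t13','top');snap('sc13','scene')
a=cv2.resize(load('t13')[1][165:225,205:335],None,fx=6,fy=6,interpolation=cv2.INTER_CUBIC)
cv2.imwrite('pics/t13c.png',a)
cv2.imwrite('pics/sc13c.png',cv2.resize(load('sc13')[1][215:305,220:400],None,fx=4.4,fy=4.4,interpolation=cv2.INTER_CUBIC))
```

```text
25.45 [0.60283119 0.13944194 0.02108944] [-0.41298008 -0.51902145 -0.50440165]
```

View pics/t13c.png

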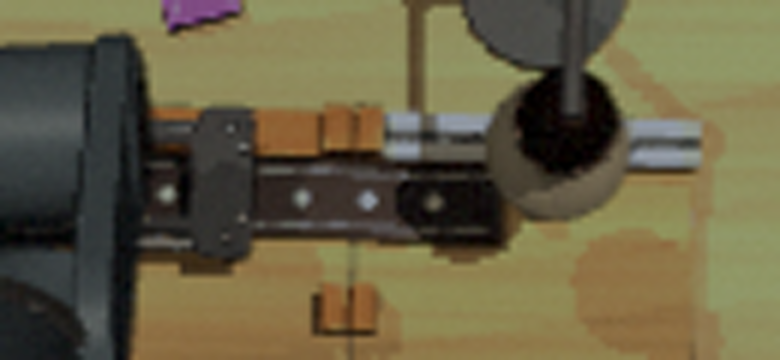

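View pics/sc13c.png

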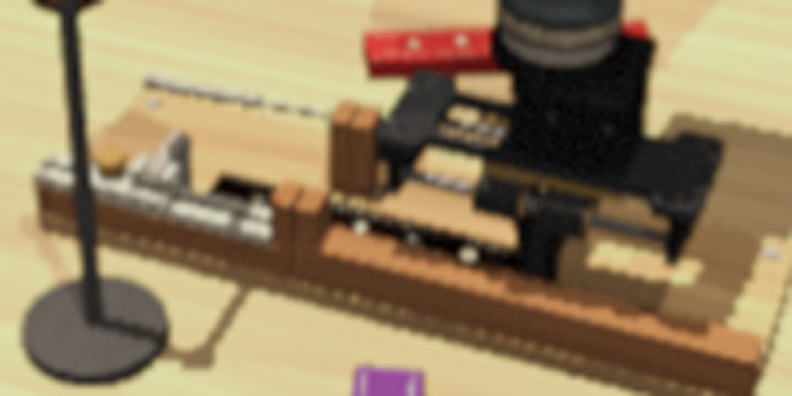

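>>> play_rows(fingers=[255,255,255,255,255,255], linear=[[0,1,0],[0,2,0],[0,3,0],[0,4,0],[0,5,0],[0,5,0]], rot=[[0,0,0],[0,0,0],[0,0,0],[0,0,0],[0,0,0],[0,0,0]])

```text
time_s: 26.15
position: [0.6028, 0.1345, 0.0211]
tcp_rot: [[1.0, -0.023, 0.001], [-0.023, -1.0, -0.001], [0.001, 0.001, -1.0]]
force: [0.9, 0.9, 0.3]
opening: 0.009
```

>>> play_rows(fingers=[255,255,255,255], linear=[[0,0.7,0],[0,1.4,0],[0,2,0],[0,2,0]], rot=[[0,0,0],[0,0,0],[0,0,0],[0,0,0]])

```text
time_s: 26.55
position: [0.6028, 0.1325, 0.0211]
tcp_rot: [[1.0, -0.023, 0.001], [-0.023, -1.0, -0.001], [0.001, 0.001, -1.0]]
force: [-0.6, 1.8, 0.6]
opening: 0.002
```

>>> play_rows(fingers=[255,255,255], linear=[[0,0.5,0],[0,1,0],[0,1,0]], rot=[[0,0,0],[0,0,0],[0,0,0]])

```text
time_s: 26.85
position: [0.6027, 0.1316, 0.0211]
tcp_rot: [[1.0, -0.023, 0.001], [-0.023, -1.0, -0.001], [0.001, 0.001, -1.0]]
force: [0.0, 1.7, 1.8]
opening: 0.003
```

>>> play_rows(fingers=[255,255,255,255], linear=[[0,0.5,0],[0,1,0],[0,1.5,0],[0,1.5,0]], rot=[[0,0,0],[0,0,0],[0,0,0],[0,0,0]])

```text
time_s: 27.25
position: [0.6027, 0.1301, 0.0211]
tcp_rot: [[1.0, -0.023, 0.001], [-0.023, -1.0, -0.001], [0.001, 0.001, -1.0]]
force: [0.1, 2.1, 1.6]
opening: 0.002
```

>>> play_rows(fingers=[255,255,255,255], linear=[[0,0.5,0],[0,1,0],[0,1.5,0],[0,1.5,0]], rot=[[0,0,0],[0,0,0],[0,0,0],[0,0,0]])

```text
time_s: 27.65
position: [0.6026, 0.1285, 0.021]
tcp_rot: [[1.0, -0.023, 0.001], [-0.023, -1.0, -0.001], [0.001, 0.001, -1.0]]
force: [0.6, 1.6, 0.6]
opening: 0.005
```

Run:
```python
from h import *
s=bot.read_state();print(s['time_s'],s['position'],s['force'])
snap('t14','top');snap('sc14','scene')
a=cv2.resize(load('t14')[1][165:225,205:335],None,fx=6,fy=6,interpolation=cv2.INTER_CUBIC)
cv2.imwrite('pics/t14c.png',a)
cv2.imwrite('pics/sc14c.png',cv2.resize(load('sc14')[1][225:295,225:345],None,fx=6.5,fy=6.5,interpolation=cv2.INTER_CUBIC))
```

```text
27.65 [0.6025743  0.12849518 0.0210098 ] [0.6235577  1.62590782 0.56207117]
```

View pics/t14c.png

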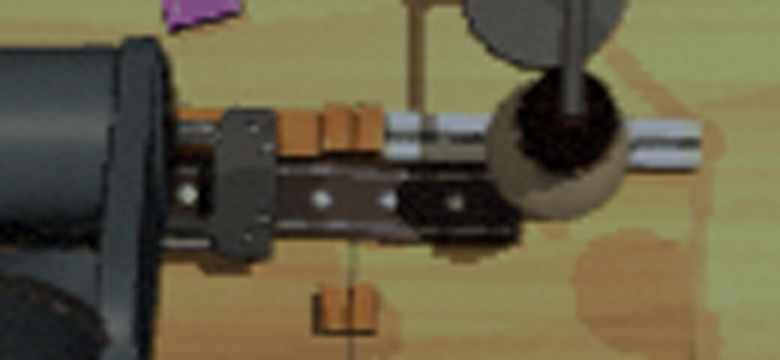

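View pics/sc14c.png

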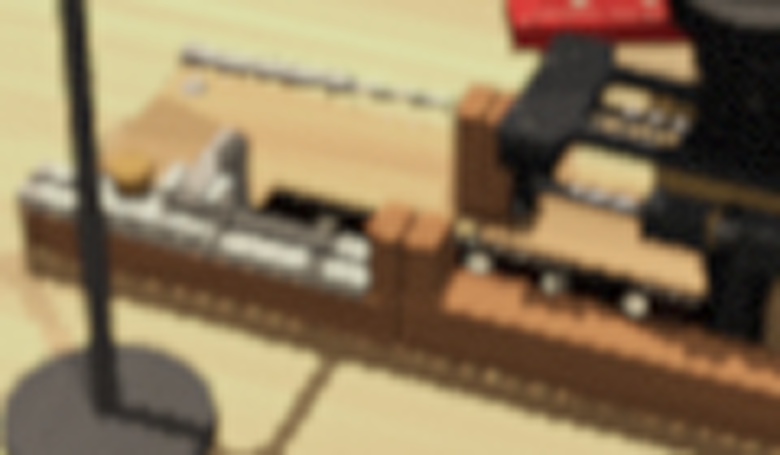

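Run:
```python
from h import *
c=get_calibration('top')
print((onz(c,[(205+455/6,165+203/6),(205+321/6,165+198/6),(205+189/6,165+194/6)],.033)*1e3).round(1).tolist())
c,_=load('t12');print((onz(c,[(165+477/4.7,165+157/4.7),(165+268/4.7,165+149/4.7)],.033)*1e3).round(1).tolist())
```

```text
[[597.0, -57.2, 33.0], [598.8, 12.9, 33.0], [600.1, 82.1, 33.0]]
[[597.8, -12.2, 33.0], [601.6, 127.6, 33.0]]
```

>>> play_rows(fingers=[255,255,255,255,255], linear=[[0,0.5,0],[0,1,0],[0,1.5,0],[0,2,0],[0,2,0]], rot=[[0,0,0],[0,0,0],[0,0,0],[0,0,0],[0,0,0]])

```text
time_s: 28.25
position: [0.6024, 0.1265, 0.021]
tcp_rot: [[1.0, -0.023, 0.001], [-0.023, -1.0, -0.001], [0.001, 0.001, -1.0]]
force: [-0.3, 2.2, 0.6]
opening: 0.005
```

>>> play_rows(fingers=[255,255,255,255], linear=[[0,0.5,0],[0,1,0],[0,1.5,0],[0,1.5,0]], rot=[[0,0,0],[0,0,0],[0,0,0],[0,0,0]])

```text
time_s: 28.65
position: [0.6024, 0.1254, 0.021]
tcp_rot: [[1.0, -0.023, 0.001], [-0.023, -1.0, -0.0], [0.001, 0.0, -1.0]]
force: [0.2, 2.7, 0.9]
opening: 0.003
```

>>> play_rows(fingers=[255,255,255,255], linear=[[0,0.5,0],[0,1,0],[0,1,0],[0,1,0]], rot=[[0,0,0],[0,0,0],[0,0,0],[0,0,0]])

```text
time_s: 29.05
position: [0.6024, 0.1252, 0.021]
tcp_rot: [[1.0, -0.023, 0.001], [-0.023, -1.0, 0.001], [0.001, -0.001, -1.0]]
force: [0.3, 6.6, 1.0]
opening: 0.008
```

>>> play_rows(fingers=[255,255,255,255,255,255,255,255,255], linear=[[0,-6,0],[0,-15,0],[0,-20,-20],[-10,-20,-60],[-50,-15,-100],[-90,-5,-150],[-103,5,-180],[-103,5,-180],[-103,5,-180]], rot=[[0,0,0],[0,0,0],[0,0,0],[0,0,0],[0,0,0],[0,0,0],[0,0,0],[0,0,0],[0,0,0]])

```text
time_s: 29.95
position: [0.4997, 0.1215, 0.2026]
tcp_rot: [[1.0, -0.023, 0.005], [-0.023, -1.0, -0.001], [0.005, 0.001, -1.0]]
force: [-0.0, -0.3, -0.9]
opening: -0.001
```

Run:
```python
from h import *
s=bot.read_state();print(s['time_s'],s['position'],s['force'])
snap('w15')
a=load('w15')[1]
cv2.imwrite('pics/w15c.png',cv2.resize(a[0:190,200:560],None,fx=2.2,fy=2.2,interpolation=cv2.INTER_CUBIC))
```

```text
29.95 [0.49971874 0.12150977 0.20256325] [-0.03326293 -0.33473187 -0.91540176]
```

View pics/w15c.png

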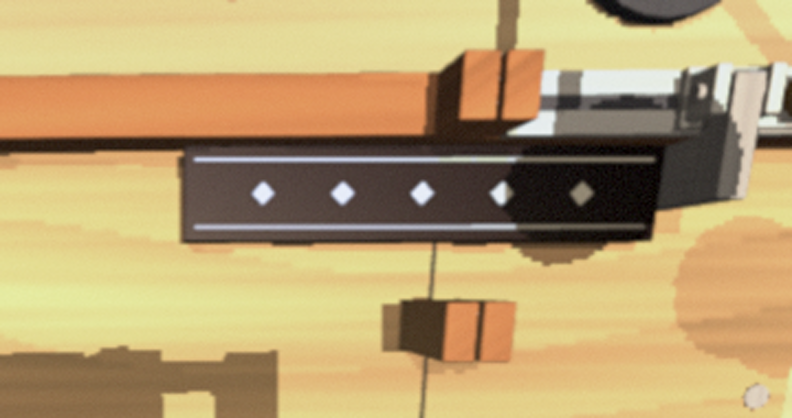

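Run:
```python
from h import *
c,im=load('w15')
f=lambda p:(200+p[0]/2.2,p[1]/2.2)
P=onz(c,[f((262,193)),f((343,193)),f((423,193)),f((581,193))],.033)*1e3;print(P.round(1).tolist(),"slope",(P[0,0]-P[-1,0])/(P[0,1]-P[-1,1]))
P=onz(c,[f((183,148)),f((663,148)),f((182,241)),f((651,239))],.033)*1e3;print(P.round(1).tolist())
P=onz(c,[f((0,138)),f((420,134))],.047)*1e3;print('fence top edge',P.round(1).tolist(),(P[0,0]-P[1,0])/(P[0,1]-P[1,1]))
P=onz(c,[f((0,152)),f((175,150))],.015)*1e3;print('fence bottom',P.round(1).tolist())
cv2.imwrite('pics/w15d.png',cv2.resize(im[50:125,270:370],None,fx=7,fy=7,interpolation=cv2.INTER_CUBIC))
cv2.imwrite('pics/w15e.png',cv2.resize(im[20:125,440:560],None,fx=6,fy=5,interpolation=cv2.INTER_CUBIC))
```

```text
[[603.6, 81.3, 33.0], [602.8, 45.6, 33.0], [602.1, 10.3, 33.0], [600.5, -59.4, 33.0]] slope 0.02203713452942959
[[622.9, 115.7, 33.0], [618.3, -93.0, 33.0], [584.2, 116.9, 33.0], [580.4, -92.8, 33.0]]
fence top edge [[626.0, 191.7, 47.0], [623.6, 17.5, 47.0]] 0.013541220846912864
fence bottom [[626.2, 199.4, 15.0], [625.3, 119.1, 15.0]]
```

View pics/w15d.png

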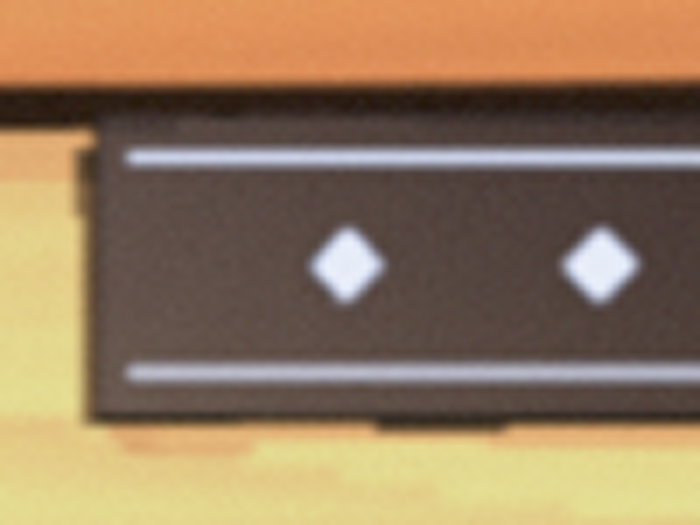

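View pics/w15e.png

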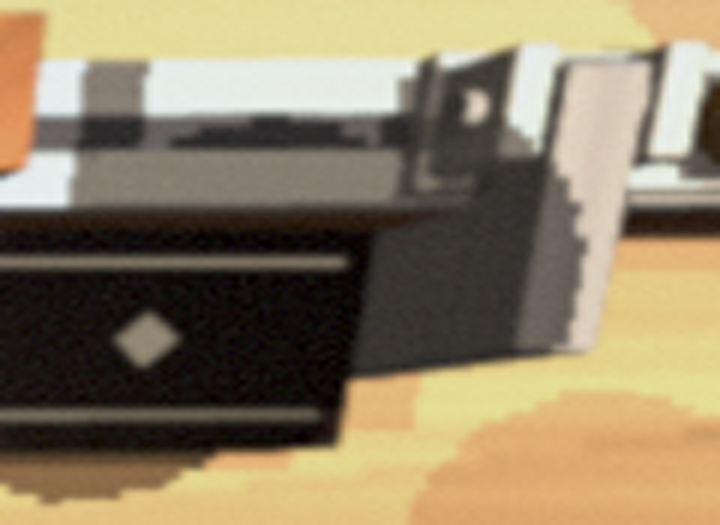

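Run:
```python
from h import *
c=get_calibration('scene')
for P in ([.565,.0335,.091],[.640,.0335,.091],[.565,.0335,.13],[.64,.0335,.13]): 
    u=proj(c,P)[0]; print(P,((u-225)*6.5).round(0))
RS=np.array(bot.read_state()['tcp_rot'])
plan([.550,.062,.10],RS);plan([.550,.062,.027],RS);plan([.572,.062,.027],RS)
```

```text
[0.565, 0.0335, 0.091] [550. 114.]
[0.64, 0.0335, 0.091] [487. 217.]
[0.565, 0.0335, 0.13] [552.  37.]
[0.64, 0.0335, 0.13] [488. 137.]
linear mm [51.4, 58.3, 101.4] rot deg [-0.0, -0.0, -0.0]
linear mm [51.2, 58.3, 174.4] rot deg [-0.0, -0.0, -0.0]
linear mm [73.2, 57.8, 174.5] rot deg [-0.0, -0.0, -0.0]
```

>>> play_rows(fingers=[255,255,255,255,255,255,255,255], linear=[[25,30,30],[51,58,70],[51,58,110],[51,58,145],[51,58,165],[51,58,174],[51,58,174],[51,58,174]], rot=[[0,0,0],[0,0,0],[0,0,0],[0,0,0],[0,0,0],[0,0,0],[0,0,0],[0,0,0]])

```text
time_s: 30.8
position: [0.5496, 0.0625, 0.0269]
tcp_rot: [[1.0, -0.023, 0.001], [-0.023, -1.0, -0.001], [0.001, 0.001, -1.0]]
force: [-0.1, -0.6, 0.8]
opening: 0.002
```

>>> play_rows(fingers=[255,255,255,255,255,255,255], linear=[[6,0,0],[12,0,0],[16,0,0],[18,0,0],[19,0,0],[20,0,0],[20,0,0]], rot=[[0,0,0],[0,0,0],[0,0,0],[0,0,0],[0,0,0],[0,0,0],[0,0,0]])

```text
time_s: 31.5
position: [0.569, 0.0619, 0.0271]
tcp_rot: [[1.0, -0.023, 0.001], [-0.023, -1.0, -0.001], [0.001, 0.001, -1.0]]
force: [-0.4, -0.4, 0.4]
opening: 0.002
```

>>> play_rows(fingers=[255,255,255,255,255,255], linear=[[1,0,0],[2,0,0],[3,0,0],[4,0,0],[4.5,0,0],[4.5,0,0]], rot=[[0,0,0],[0,0,0],[0,0,0],[0,0,0],[0,0,0],[0,0,0]])

```text
time_s: 32.1
position: [0.5721, 0.0619, 0.0269]
tcp_rot: [[1.0, -0.023, -0.002], [-0.023, -1.0, -0.0], [-0.002, 0.0, -1.0]]
force: [-2.9, 0.0, 2.5]
opening: 0.006
```

>>> play_rows(fingers=[255,255,255,255,255], linear=[[0.7,0,0],[1.4,0,0],[2,0,0],[2,0,0],[2,0,0]], rot=[[0,0,0],[0,0,0],[0,0,0],[0,0,0],[0,0,0]])

```text
time_s: 32.6
position: [0.5722, 0.0619, 0.0269]
tcp_rot: [[1.0, -0.023, -0.006], [-0.023, -1.0, -0.0], [-0.006, 0.0, -1.0]]
force: [-7.2, 0.4, 5.8]
opening: 0.002
```

>>> play_rows(fingers=[255,255,255,255,255,255,255,255], linear=[[-6,0,0],[-20,0,0],[-24,0,-30],[-30,-20,-80],[-50,-40,-130],[-72,-58,-176],[-72,-58,-176],[-72,-58,-176]], rot=[[0,0,0],[0,0,0],[0,0,0],[0,0,0],[0,0,0],[0,0,0],[0,0,0],[0,0,0]])

```text
time_s: 33.4
position: [0.5063, 0.1223, 0.2054]
tcp_rot: [[1.0, -0.021, 0.009], [-0.021, -1.0, -0.0], [0.009, 0.0, -1.0]]
force: [0.6, -1.0, -0.7]
opening: 0.005
```

Run:
```python
from h import *
s=bot.read_state();print(s['time_s'],s['position'],s['force'])
snap('w16')
a=load('w16')[1]
cv2.imwrite('pics/w16c.png',cv2.resize(a[0:190,200:560],None,fx=2.2,fy=2.2,interpolation=cv2.INTER_CUBIC))
cv2.imwrite('pics/w16e.png',cv2.resize(a[20:125,440:560],None,fx=6,fy=5,interpolation=cv2.INTER_CUBIC))
for t in ('w15','w16'):
    c,im=load(t); g=cv2.cvtColor(im,cv2.COLOR_BGR2GRAY)
    m=((g>110)&(cv2.cvtColor(im,cv2.COLOR_BGR2HSV)[:,:,1]<60)).astype(np.uint8); m[:80]=0;m[96:]=0;m[:,:310]=0;m[:,480:]=0
    n,l,st,ce=cv2.connectedComponentsWithStats(m); 
    k=[i for i in range(1,n) if 40<st[i,4]<400]; P=onz(c,ce[k],.033)*1e3; print(t,P[:,:2].round(1).tolist(),[int(st[i,4]) for i in k])
```

```text
33.4 [0.50631335 0.12225784 0.20536654] [ 0.55844911 -0.99094447 -0.67133187]
w15 [[604.1, 81.2], [603.2, 46.1], [602.6, 11.3], [601.5, -23.6], [600.8, -59.0]] [78, 80, 74, 65, 45]
w16 [[616.7, 22.5], [606.2, 81.4], [605.4, 46.3]] [280, 44, 41]
```

View pics/w16c.png

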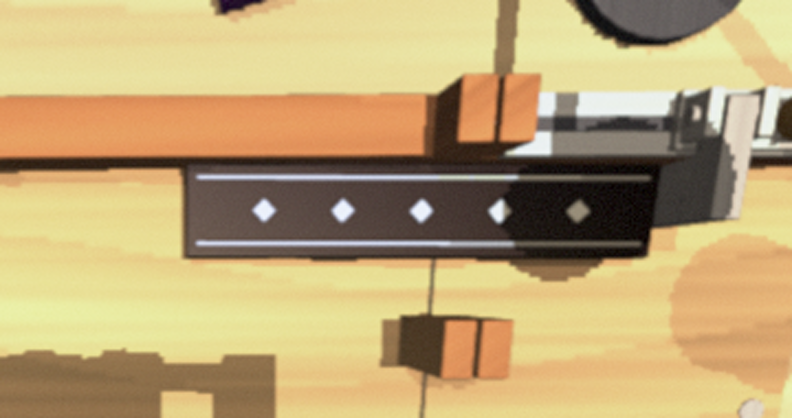

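View pics/w16e.png

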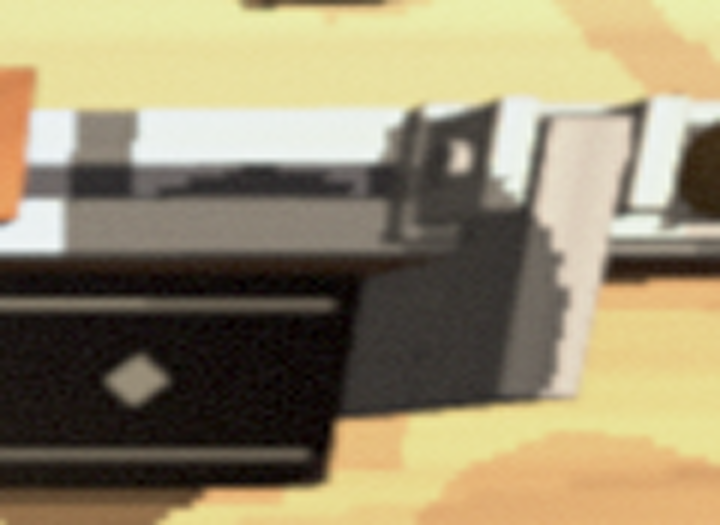

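Run:
```python
from h import *
for t,r0,r1,c0,c1 in (('w11',82,102,240,420),('w15',80,96,310,480),('w16',88,104,310,480)):
    c,im=load(t); g=cv2.cvtColor(im,cv2.COLOR_BGR2GRAY)
    m=((g>110)&(cv2.cvtColor(im,cv2.COLOR_BGR2HSV)[:,:,1]<60)).astype(np.uint8); m[:r0]=0;m[r1:]=0;m[:,:c0]=0;m[:,c1:]=0
    n,l,st,ce=cv2.connectedComponentsWithStats(m); k=[i for i in range(1,n) if 40<st[i,4]<120]
    P=onz(c,ce[k],.033)*1e3; print(t,P[:,:2].round(1).tolist(),"slope",np.polyfit(P[:,1],P[:,0],1)[0].round(4))
    # fence top edge orange->dark on the feed side: gradient rows per column
    hsv=cv2.cvtColor(im,cv2.COLOR_BGR2HSV);E=[]
    for u in range(c0-90,c0+60,6):
        col=g[30:90,u].astype(float); 
        d=np.diff(cv2.GaussianBlur(col[:,None],(1,3),0)[:,0]); cand=np.argmin(d); E.append((u,30+cand+.5+.5*0))
    E=np.array(E); med=np.polyfit(E[:,0],E[:,1],1); r=E[:,1]-np.polyval(med,E[:,0]);E=E[abs(r)<2]
    Q=onz(c,E,.047)*1e3; print(' fence slope',np.polyfit(Q[:,1],Q[:,0],1).round(4),len(E))
```

```text
w11 [[605.1, 117.9], [604.7, 82.6], [606.7, 223.1], [606.2, 188.0], [605.7, 152.7]] slope 0.0142
 fence slope [2.436000e-01 5.665597e+02] 8
w15 [[604.1, 81.2], [603.2, 46.1], [602.6, 11.3], [601.5, -23.6], [600.8, -59.0]] slope 0.0233
 fence slope [1.328000e-01 6.055649e+02] 9
w16 [[604.3, 81.3], [603.6, 46.3], [602.9, 11.0], [601.7, -23.5], [601.0, -59.0]] slope 0.0242
 fence slope [1.200000e-01 6.071918e+02] 13
```

Run:
```python
from h import *
c,im=load('w16'); g=cv2.cvtColor(im,cv2.COLOR_BGR2GRAY)
for u in (240,260,275,300,330,360,380): print(u,g[60:90,u].tolist())
cv2.imwrite('pics/w16f.png',cv2.resize(im[60:95,260:380],None,fx=6.6,fy=12,interpolation=cv2.INTER_NEAREST))
```

```text
240 [174, 174, 176, 173, 174, 172, 171, 170, 169, 167, 153, 98, 47, 35, 38, 37, 47, 108, 176, 188, 185, 181, 183, 197, 203, 205, 206, 207, 209, 212]
260 [172, 176, 174, 175, 174, 171, 170, 169, 165, 166, 149, 92, 41, 36, 41, 36, 99, 174, 187, 186, 187, 189, 194, 206, 208, 205, 205, 206, 209, 211]
275 [173, 174, 171, 171, 172, 169, 166, 169, 167, 166, 143, 88, 43, 37, 36, 40, 98, 173, 188, 186, 188, 190, 191, 195, 203, 203, 205, 205, 208, 210]
300 [170, 171, 169, 170, 170, 168, 166, 168, 167, 164, 142, 84, 46, 35, 41, 65, 79, 80, 92, 158, 217, 154, 91, 81, 84, 86, 85, 84, 86, 84]
330 [171, 170, 168, 167, 165, 164, 162, 163, 166, 163, 133, 77, 40, 37, 40, 58, 73, 75, 86, 154, 217, 165, 97, 75, 77, 76, 80, 78, 81, 78]
360 [167, 167, 166, 164, 165, 161, 162, 165, 165, 163, 127, 73, 39, 37, 38, 53, 58, 64, 66, 134, 212, 164, 92, 68, 67, 70, 71, 69, 70, 72]
380 [168, 165, 163, 162, 160, 163, 162, 163, 166, 162, 107, 56, 39, 37, 36, 50, 54, 61, 61, 132, 211, 163, 87, 59, 65, 66, 65, 65, 67, 66]
```

View pics/w16f.png

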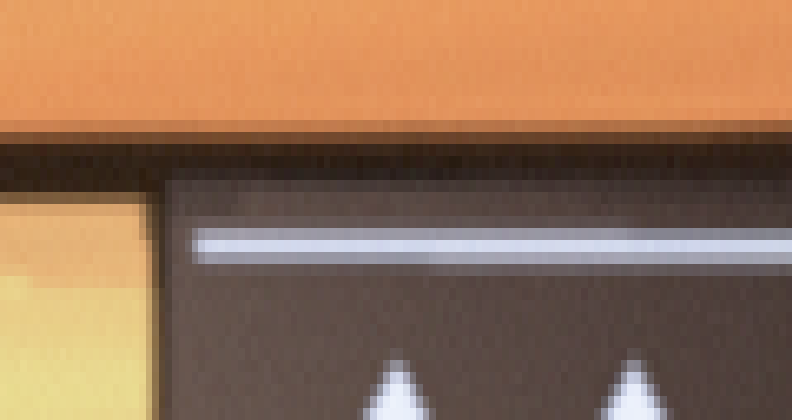

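```bash
cat > gap.py <<'E'
from h import *
def edge(g,u,r0,r1,lo=None): # subpixel row of steepest fall (bright->dark going down)
    col=g[r0:r1,u].astype(float); k=np.argmin(np.diff(col)[:]); 
    hi=col[max(k-3,0):k].mean() if k>0 else col[0]; l=col[k+2:k+5].min(); h=(hi+l)/2
    for i in range(max(k-2,0),k+3):
        if col[i]>=h>col[i+1]: return r0+i+(col[i]-h)/(col[i]-col[i+1])
def peak(g,u,r):
    w=g[r-3:r+4,u].astype(float); w=np.clip(w-np.sort(w)[2],0,None); return r-3+(w*np.arange(7)).sum()/w.sum()
def run(t,fr,fu,lr,lu,l2=None):
    c,im=load(t); g=cv2.cvtColor(im,cv2.COLOR_BGR2GRAY)
    E=[(u,edge(g,u,*fr)) for u in fu]; E=[e for e in E if e[1]]
    F=onz(c,E,.047)*1e3; fp=np.polyfit(F[:,1],F[:,0],1); print(t,'fence top: x=%.2f+%.4f y'%(fp[1],fp[0]),'res',np.std(F[:,0]-np.polyval(fp,F[:,1])).round(2))
    for r in lr:
        rr=[]; 
        for u in lu:
            q=r+ (np.argmax(g[r-3:r+4,u])-3); rr.append((u,peak(g,u,q)))
        P=onz(c,rr,.033)*1e3; p=np.polyfit(P[:,1],P[:,0],1); print('  inlay row',r,'x=%.2f+%.4f y'%(p[1],p[0]),'res',np.std(P[:,0]-np.polyval(p,P[:,1])).round(2),'dist to fence at ends',[round(float(np.polyval(fp,y)-np.polyval(p,y)),2) for y in (P[0,1],P[-1,1])],P[[0,-1],1].round(0))
E
python3 - <<'E'
from gap import *
run('w16',(60,78),range(210,395,5),(80,111),range(292,490,6))
run('w15',(52,70),range(210,395,5),(72,103),range(292,490,6))
run('w11',(58,80),range(200,460,5),(76,106),range(226,428,6))
E
```

```text
w16 fence top: x=623.22+0.0163 y res 0.06
  inlay row 80 x=616.45+0.0229 y res 0.04 dist to fence at ends [6.06, 7.28] [108. -79.]
  inlay row 111 x=588.37+0.0223 y res 0.05 dist to fence at ends [34.2, 35.33] [109. -82.]
w15 fence top: x=623.28+0.0160 y res 0.07
  inlay row 72 x=616.11+0.0217 y res 0.07 dist to fence at ends [6.55, 7.61] [107. -77.]
  inlay row 103 x=588.04+0.0210 y res 0.06 dist to fence at ends [34.7, 35.65] [108. -80.]
w11 fence top: x=616.24+0.0121 y res 3.96
  inlay row 76 x=617.32+0.0156 y res 0.04 dist to fence at ends [-1.95, -1.29] [249.  59.]
  inlay row 106 x=589.26+0.0154 y res 0.06 dist to fence at ends [26.14, 26.79] [251.  56.]
```

Run:
```python
from gap import *
c,im=load('w11'); g=cv2.cvtColor(im,cv2.COLOR_BGR2GRAY)
for u in (200,250,300,400,440): print(u,[(r,int(g[r,u])) for r in range(60,80)])
run('w11',(62,72),range(205,460,5),(76,106),range(226,428,6))
```

```text
200 [(60, 176), (61, 176), (62, 178), (63, 174), (64, 174), (65, 171), (66, 153), (67, 99), (68, 46), (69, 38), (70, 37), (71, 44), (72, 72), (73, 108), (74, 136), (75, 142), (76, 155), (77, 196), (78, 209), (79, 214)]
250 [(60, 182), (61, 181), (62, 180), (63, 175), (64, 174), (65, 172), (66, 143), (67, 85), (68, 39), (69, 37), (70, 35), (71, 43), (72, 46), (73, 61), (74, 78), (75, 152), (76, 223), (77, 165), (78, 88), (79, 63)]
300 [(60, 180), (61, 178), (62, 177), (63, 175), (64, 174), (65, 163), (66, 113), (67, 56), (68, 34), (69, 34), (70, 41), (71, 51), (72, 56), (73, 61), (74, 91), (75, 161), (76, 188), (77, 126), (78, 67), (79, 61)]
400 [(60, 167), (61, 164), (62, 164), (63, 167), (64, 163), (65, 136), (66, 79), (67, 40), (68, 35), (69, 29), (70, 41), (71, 53), (72, 53), (73, 68), (74, 146), (75, 216), (76, 153), (77, 76), (78, 58), (79, 54)]
440 [(60, 164), (61, 164), (62, 164), (63, 166), (64, 156), (65, 112), (66, 56), (67, 40), (68, 33), (69, 35), (70, 41), (71, 99), (72, 172), (73, 195), (74, 195), (75, 196), (76, 197), (77, 199), (78, 212), (79, 220)]
w11 fence top: x=623.27+0.0157 y res 0.09
  inlay row 76 x=617.32+0.0156 y res 0.04 dist to fence at ends [5.99, 5.96] [249.  59.]
  inlay row 106 x=589.26+0.0154 y res 0.06 dist to fence at ends [34.09, 34.03] [251.  56.]
```

Run:
```python
from h import *
c,im=load('w16')
cv2.imwrite('pics/w16g.png',cv2.resize(im[30:115,480:560],None,fx=9,fy=7,interpolation=cv2.INTER_CUBIC))
for y0 in (-.0925,-.0945,-.0905):
    o,d=ray(c,[(440+545/6,20+120/5),(440+500/6,20+393/5),(440+345/6,20+412/5)]); print(y0,((o+d*((y0-o[1])/d[:,1])[:,None])*1e3).round(1).tolist())
```

```text
-0.0925 [[638.0, -92.5, 70.3], [594.1, -92.5, 70.8], [593.8, -92.5, 36.2]]
-0.0945 [[638.7, -94.5, 67.6], [594.3, -94.5, 68.0], [594.0, -94.5, 33.1]]
-0.0905 [[637.4, -90.5, 73.1], [593.8, -90.5, 73.6], [593.5, -90.5, 39.3]]
```

View pics/w16g.png

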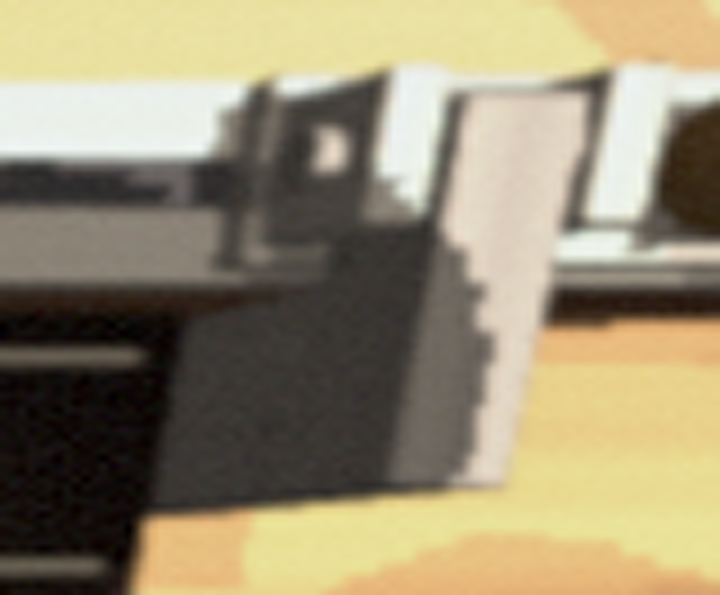

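Run:
```python
from h import *
s=bot.read_state();print(s['position'])
RS=np.array(s['tcp_rot'])
from kin import rz
Rd=rz(-1)@np.array([[1,0,0],[0,-1,0],[0,0,-1.]])
plan([.592,.150,.10],Rd);plan([.592,.150,.021],Rd)
```

```text
[0.50578944 0.12155983 0.20352021]
linear mm [85.0, -30.4, 103.9] rot deg [0.04, -0.3, -0.26]
linear mm [84.6, -30.4, 182.9] rot deg [0.04, -0.3, -0.26]
```

>>> play_rows(fingers=[255,255,255,255,255,255,255,255], linear=[[40,-30,30],[85,-30,60],[85,-30,104],[85,-30,145],[85,-30,172],[85,-30,183],[85,-30,183],[85,-30,183]], rot=[[0,0,0],[0,0,0],[0,-0.3,-0.3],[0,-0.3,-0.3],[0,-0.3,-0.3],[0,-0.3,-0.3],[0,-0.3,-0.3],[0,-0.3,-0.3]])

```text
time_s: 34.25
position: [0.5908, 0.1487, 0.0188]
tcp_rot: [[1.0, -0.019, -0.005], [-0.019, -1.0, -0.001], [-0.005, 0.001, -1.0]]
force: [1.1, 0.2, 1.3]
opening: 0.007
```

>>> play_rows(fingers=[255,255,255,255,255,255,255,255], linear=[[0,8,0],[0,15,0],[0,19,0],[0,21,0],[0,22,0],[0,23,0],[0,23.5,0],[0,23.5,0]], rot=[[0,0,0],[0,0,0],[0,0,0],[0,0,0],[0,0,0],[0,0,0],[0,0,0],[0,0,0]])

```text
time_s: 35.05
position: [0.5901, 0.126, 0.0201]
tcp_rot: [[1.0, -0.017, -0.004], [-0.017, -1.0, -0.0], [-0.004, 0.001, -1.0]]
force: [0.3, -0.8, 0.3]
opening: 0.005
```

>>> play_rows(fingers=[255,255,255,255,255], linear=[[0,0.5,0],[0,1,0],[0,1.5,0],[0,2,0],[0,2,0]], rot=[[0,0,0],[0,0,0],[0,0,0],[0,0,0],[0,0,0]])

```text
time_s: 35.55
position: [0.5899, 0.1255, 0.0201]
tcp_rot: [[1.0, -0.019, -0.004], [-0.019, -1.0, 0.002], [-0.004, -0.002, -1.0]]
force: [-0.5, 6.7, 0.1]
opening: 0.009
```

>>> play_rows(fingers=[255,255,255,255,255,255,255,255,255,255], linear=[[0,-8,0],[0,-18,0],[0,-18,-40],[-25,10,-70],[-43,50,-70],[-43,68,-60],[-43,70,-30],[-43,70,-6],[-43,70,-6],[-43,70,-6]], rot=[[0,0,0],[0,0,0],[0,0,0],[0,0,0],[0,0,0],[0,0,0],[0,0,0],[0,0,0],[0,0,0],[0,0,0]])

```text
time_s: 36.55
position: [0.5459, 0.0549, 0.0262]
tcp_rot: [[1.0, -0.017, -0.005], [-0.017, -1.0, -0.001], [-0.005, 0.001, -1.0]]
force: [0.4, -0.1, -0.7]
opening: 0.004
```

>>> play_rows(fingers=[255,255,255,255,255,255,255,255,255], linear=[[8,0,0],[16,0,0],[20,0,0],[22,0,0],[23,0,0],[24,0,0],[25,0,0],[26,0,0],[26,0,0]], rot=[[0,0,0],[0,0,0],[0,0,0],[0,0,0],[0,0,0],[0,0,0],[0,0,0],[0,0,0],[0,0,0]])

```text
time_s: 37.45
position: [0.5718, 0.0542, 0.0261]
tcp_rot: [[1.0, -0.018, -0.004], [-0.018, -1.0, -0.0], [-0.004, 0.0, -1.0]]
force: [-0.4, 0.3, 0.4]
opening: 0.002
```

>>> play_rows(fingers=[255,255,255,255,255,255], linear=[[0.7,0,0],[1.4,0,0],[2,0,0],[2.7,0,0],[3.2,0,0],[3.2,0,0]], rot=[[0,0,0],[0,0,0],[0,0,0],[0,0,0],[0,0,0],[0,0,0]])

```text
time_s: 38.05
position: [0.572, 0.0543, 0.026]
tcp_rot: [[1.0, -0.017, -0.011], [-0.017, -1.0, -0.0], [-0.011, 0.0, -1.0]]
force: [-6.9, -0.7, 5.1]
opening: 0.005
```

Retreat and look.

>>> play_rows(fingers=[255,255,255,255,255,255,255,255,255], linear=[[-8,0,0],[-22,0,0],[-26,0,-30],[-30,-20,-80],[-50,-50,-130],[-72,-66,-176],[-72,-66,-176],[-72,-66,-176],[-72,-66,-176]], rot=[[0,0,0],[0,0,0],[0,0,0],[0,0,0],[0,0,0],[0,0,0],[0,0,0],[0,0,0],[0,0,0]])

```text
time_s: 38.95
position: [0.5056, 0.1214, 0.2023]
tcp_rot: [[1.0, -0.017, -0.002], [-0.017, -1.0, -0.001], [-0.002, 0.001, -1.0]]
force: [-0.1, -0.2, 0.1]
opening: 0.004
```

Run:
```python
from gap import *
s=bot.read_state();print(s['time_s'],s['position'],s['force'])
snap('w17')
a=load('w17')[1]
cv2.imwrite('pics/w17c.png',cv2.resize(a[0:190,200:560],None,fx=2.2,fy=2.2,interpolation=cv2.INTER_CUBIC))
g=cv2.cvtColor(a,cv2.COLOR_BGR2GRAY); print(g[55:125,340].tolist())
```

```text
38.95 [0.50562119 0.12143687 0.20233897] [-0.12244438 -0.19722137  0.06107087]
[171, 169, 168, 166, 166, 164, 161, 162, 165, 164, 166, 160, 107, 52, 33, 36, 48, 62, 69, 72, 81, 152, 214, 149, 80, 71, 70, 73, 72, 77, 73, 76, 76, 73, 77, 71, 74, 77, 76, 76, 75, 76, 77, 77, 77, 77, 78, 79, 79, 75, 77, 119, 185, 168, 111, 79, 81, 77, 64, 94, 172, 191, 197, 210, 217, 216, 215, 216, 217, 218]
```

View pics/w17c.png

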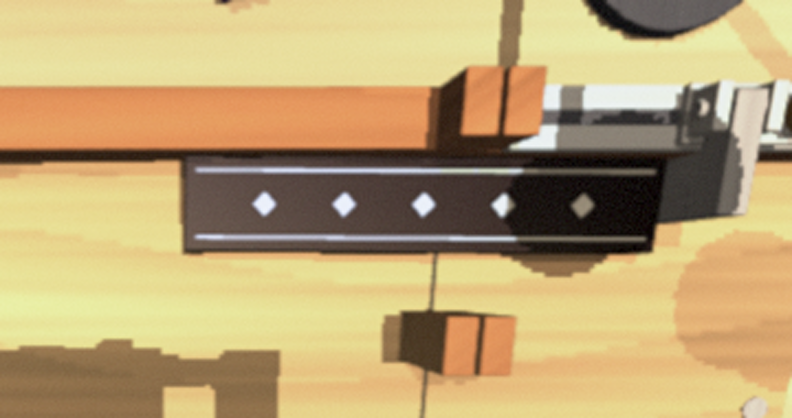

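Run:
```python
from gap import *
run('w17',(57,72),range(210,395,5),(77,108),range(294,490,6))
c,im=load('w17')
f=lambda p:(200+p[0]/2.2,p[1]/2.2)
print((onz(c,[f((262,204)),f((583,205)),f((663,160)),f((652,250))],.033)*1e3).round(1).tolist())
cv2.imwrite('pics/w17g.png',cv2.resize(im[30:120,480:560],None,fx=8,fy=6.5,interpolation=cv2.INTER_CUBIC))
```

```text
w17 fence top: x=623.36+0.0146 y res 0.04
  inlay row 77 x=616.66+0.0210 y res 0.04 dist to fence at ends [6.03, 7.21] [106. -78.]
  inlay row 108 x=588.53+0.0216 y res 0.06 dist to fence at ends [34.1, 35.41] [106. -82.]
[[603.9, 81.9, 33.0], [601.2, -59.7, 33.0], [619.2, -92.3, 33.0], [581.6, -92.9, 33.0]]
```

View pics/w17g.png

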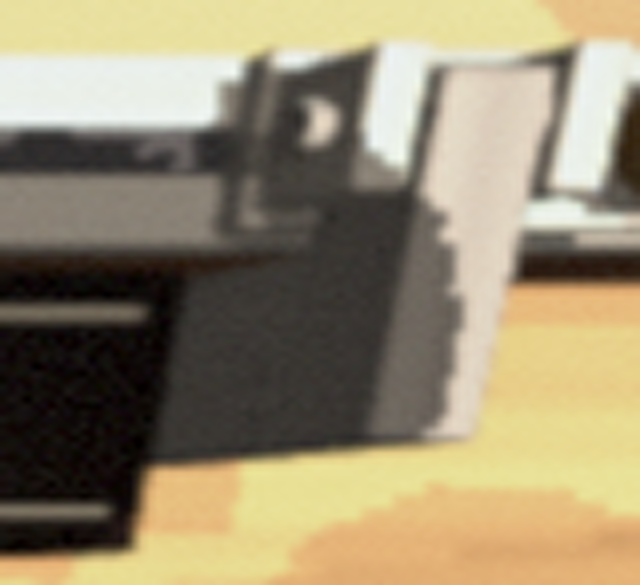

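Run:
```python
from gap import *
for t in ('w17','w16','w15'):
    c,im=load(t); g=cv2.cvtColor(im,cv2.COLOR_BGR2GRAY).astype(float)
    def bot_edge(u,r0,r1):
        col=g[r0:r1,u]; k=int(np.argmax(np.diff(col))); lo=col[max(0,k-2):k+1].min(); hi=col[k+1:k+4].max(); h=(lo+hi)/2
        for i in range(max(0,k-2),k+3):
            if col[i]<h<=col[i+1]: return r0+i+(h-col[i])/(col[i+1]-col[i])
    r0={'w17':66,'w16':70,'w15':62}[t]
    A=[(u,bot_edge(u,r0,r0+13)) for u in list(range(206,280,6))]; B=[(u,bot_edge(u,r0,r0+13)) for u in range(549,560,2)]
    A=[a for a in A if a[1]];B=[b for b in B if b[1]]
    PA=onz(c,A,.015)*1e3;PB=onz(c,B,.015)*1e3
    print(t,'feed',PA[[0,-1],:2].round(1).tolist(),'stop side',PB[:,:2].round(1).tolist(),'slope',((PA[:,0].mean()-PB[:,0].mean())/(PA[:,1].mean()-PB[:,1].mean())).round(4))
    print([int(v) for v in g[r0-6:r0+14,555]])
```

```text
w17 feed [[625.4, 194.2], [625.7, 121.5]] stop side [[620.5, -152.1], [620.5, -154.1], [620.5, -156.1], [620.4, -158.2], [620.5, -160.2], [620.4, -162.2]] slope 0.0162
[97, 110, 148, 211, 216, 171, 182, 154, 90, 49, 31, 33, 42, 98, 165, 189, 194, 192, 195, 197]
w16 feed [[625.2, 195.7], [625.5, 121.9]] stop side [[620.7, -155.3], [620.7, -157.4], [620.7, -159.4], [620.7, -161.4], [620.6, -163.5], [620.6, -165.5]] slope 0.0157
[120, 195, 209, 160, 117, 138, 117, 65, 32, 27, 36, 97, 167, 192, 194, 195, 193, 198, 206, 210]
w15 feed [[626.1, 193.3], [625.3, 120.7]] stop side [[620.3, -152.7], [620.2, -154.7], [620.1, -156.7], [620.1, -158.7], [620.0, -160.8], [620.0, -162.8]] slope 0.0176
[196, 194, 153, 172, 144, 79, 41, 29, 32, 34, 49, 96, 161, 186, 188, 189, 189, 190, 198, 203]
```

Run:
```python
from h import *
snap('t18','top'); a=cv2.imread('pics/top0.png');b=load('t18')[1]
o=np.vstack([a[170:300,110:380],b[170:300,110:380]]);cv2.imwrite('pics/cmp.png',cv2.resize(o,None,fx=2.2,fy=2.2))
s=bot.read_state();print(s['time_s'],s['force'],np.abs(s['qvel']).max())
```

```text
39.05 [ 0.33955714 -0.91504407 -0.98342645] 0.76095735734323
```

View pics/cmp.png

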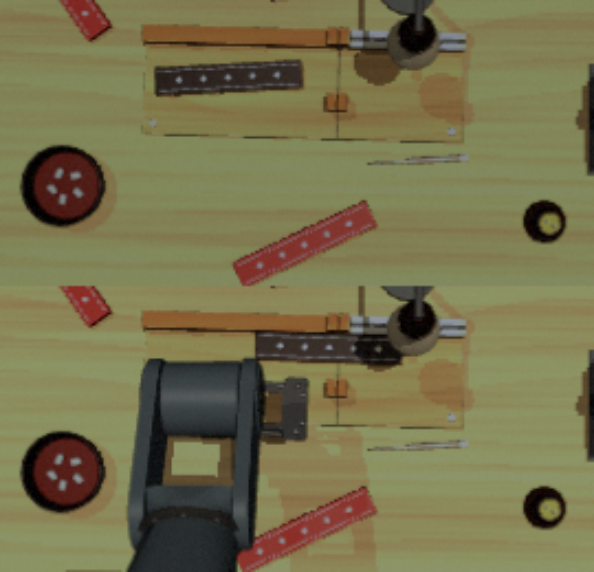

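The scribe, bowl and lamp base look unmoved between the two top views. The robot is clear at 200 mm height, so I'm handing in.

```bash
python3 -c "
from rig import bot
print(bot.hand_in())"
```

```text
the job is handed in; nothing more can be done
None
```

The job is handed in at about 39 s of the 72 s: the stop is down and the strip lies against it along the fence. I got no verdict.

**What I did:** I pushed the stop arm's foot down in an arc with one open finger, the tool tilted 45° from the robot's side, until it hit its limit (about 10 N). With the fingers shut, I then pushed the strip against the fence and slid it by its tail past the saw guide to the stop, with contact at about 6.6 N. Two light presses against the fence (about 7 N each) and a second light push on the tail followed.

**Last checks:**
- **Stop arm:** it measures level and upright to about 0.01 rad, so it is fully down.
- **Leading end:** it lies on the arm's stop face, seen in the wrist picture and felt as the force rise at contact.
- **Back edge:** the tail end is about 0.1 mm off the fence. The leading end still measures about 1 to 1.5 mm off. That is within the 2.5 mm limit but not perfectly flush, and neither the second tail push nor the second press closed it.
- **Surroundings:** the scribe, bowl and lamp base look unmoved in the top view. I saw no force or picture suggesting the lamp or saw guide was touched. The gripper ended clear, 200 mm up.

**What went wrong on the way:** the first tilted approach ran into the last joint's limit close to the bulb, so I backed off and turned the wrist over before trying again.

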